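Load the weld coupons and dock the tray nose first

ROBOT

A 6-joint arm with a two-finger parallel gripper is mounted at the origin on the work surface. World frame = base frame: x ahead of the robot, y to its left, z up, the work surface at z = 0. Lengths are in m, angles in rad, forces in N, time in s.
With the tool pointing down it reaches from about 0.3 to 0.875 m from the base axis. Payload 4.2 kg.
Tool frame: the origin (TCP) lies midway between the tips of the shut fingers; the grasp point (between the pads) lies 19 mm behind it; z points along the fingers, x is the direction in which the jaws open and shut, and the axes are right-handed (so a half turn about z gives the same grasp; the last joint's range is limited). The gripper opens to 85 mm and grips with 20 to 120 N. Pads are 22 mm wide; open, the fingers measure 114 mm over their backs; the gripper's body (76 mm by 85 mm) begins 54 mm behind the grasp point. The pads swing forward as they close: fully open they stand 13 mm farther back than shut.
Start: joints at [1.328, 0.32, 1.565, -0, 1.257, -0.02], TCP at [0.127, 0.561, 0.206] pointing down, gripper open.
Joint ranges: [-3.11, 3.11], [-0.84, 2.01], [0.21, 2.61], [-1.34, 4.49], [0.05, 2.63], [-2.56, 2.56]. Speed limits (rad/s): [2.57, 2.57, 3.14, 3.14, 3.14, 3.14].

INTERFACE

Orientations are given as a rotation vector (axis times angle).
In Python, from cell import robot gives the robot as it stands.
- The arm moves only by the tool servo_tool, never from a script. Its argument "steps" is a list of rows, each a list of 5 numbers: the finger opening in m, from 0 to 0.0854, then the shift along the world's x, y, z in m, then the turn about the world's z in rad. In form: [[fingers, dx, dy, dz, spin], ...]. A call has exactly 10 rows; each row shifts and turns the commanded pose from where the row before left it; what a row does not reach is not made up. A row lasts 1/10 s, in which the tool goes at most 50 mm and 8.59 degrees, less where a joint would pass 70% of its speed; a pose out of reach is approached as far as the arm can. A call is refused whole if a number of a shift passes 0.05 or a number of a turn 0.15, either way. A call with a gripper value outside its range is refused whole. The fingers move at their own pace and stop on an object; the grip force is fixed at half the most. Time passes only in rows, so rows that do not move let the fingers close, or fill a call up. It gives the time, the measured TCP pose, the force and the opening at its end, in the units of the state.
- robot.read_state(): the state, without advancing time (a new reading comes with each control period).
- robot.get_image(name): name is "side" or "top"; returns a dict with "pixels" (420x560x3 uint8, blue, green, red), "K" (3x3 intrinsics, pixels), "eye" and "attitude" of the camera in the world. Camera axes: x right, y down, z forward; pixel columns grow to the right and rows downward; lengths in m; the calibration is good to about 2 mm. A picture is of the moment at which its call begins. There is no depth.
- robot.finish_job(): hands the job in, once; it reports no verdict.
Trained networks look in a picture, given as the dict that the camera call returned (one of the last four; its "shot" number tells which), for a name from the list of things; names that differ only in an ending like _2 or _b are one class to them, and where a whole thing is asked for, a point or a joint stands for the part that bears it (a point fixed in the world has none). Each returns a list of dicts, best first, with "score" (0 to 1); they miss things now and then, are a little off and sometimes report something else, mostly with a low value. They report only what shows in the picture. A call takes as long as a camera call. They do not tell look-alikes from the thing itself.
- robot.recognise(picture, target): "extent" ([left, top, right, bottom] in pixels, round what is visible of it).
- robot.tip_of(picture, target): "position" ([column, row] in pixels: a listed point, or the origin of a listed thing).
The state is a dict: "t": time; "joint_positions": joint angles; "joint_vel": joint speeds; "joint_torque": joint torques, N m; "tool_pos": TCP position; "ee_rot": TCP orientation; "contact_force": force on the tool from outside, world axes, zero at the start; "moment": the same for the moment, N m; "width": opening from 0.0 (shut) to 1.0 (fully open).
Only numpy, scipy, OpenCV 4.12 (cv2) and the standard library are available. Lean on these libraries where they do the work, as an engineer would, in place of code of your own. Each camera call takes 0.05 s, during which the arm holds its last target. There are 200 camera calls.

TASK

While the tray is still out on the bench, lay every weld coupon in it, flat on its floor and not on top of one another. Then turn the tray end for end and slide it with its coupons, narrow nose first, under the lips of the dock's rails until it is fully home with its tail bar against the rail ends, and swing the latch shut across behind it (it has to be swung open first). Leave the hand tools and the magnet where they are.

Things in the scene. Friction and masses are not known exactly. Their poses are not given: they have to be found in the camera images.
- dock: tray dock fixed on the bench: two parallel grey steel channel rails 215 mm long. Origin: on the bench surface, midway between the rails at their open end (the mouth); x points into the dock along the rails, y to the left of that, z up. No floor: the tray slides on the bench. Clear width between rail walls 116 mm; walls 12 mm thick. A crossbar closes the far end, 217 mm in.
- dock_lips (a point): middle of the dock's length, level with the top of the rails (28 mm above the bench). A lip on each rail overhangs the channel from 22 to 28 mm above the bench, leaving an 88 mm wide slot open above, for the tray's handle. The rails are 140 mm wide over their outsides.
- latch (a joint): angle of the swing latch about its upright pivot, outside the mouth: 0 = shut, its arm straight across the mouth, 7 mm behind the tail of a fully home tray; grows counter-clockwise from above as the arm swings outward from the dock, to 2.0 at its stop; the tray passes freely above about 1.7. Light friction (0.12 N m): it stays where left; no catch.
- latch_knob (a point): middle of the latch's upright round black knob, 14 mm in diameter, standing from 27 to 75 mm above the bench; this point at 55 mm, 75 mm from the pivot. The steel latch arm under it is 90 mm long, 10 mm thick, from 13 to 27 mm above the bench.
- latch_hinge (a point): point on the latch's vertical pivot axis, 20 mm above the bench; in the dock's frame at x = -24, y = -82 mm. The pivot stands on a small foot (34 x 24 x 10 mm).
- tray_grip (a point): centre of the tray's handle, over the tray's middle, 50 mm above its underside; x points to the tray's nose, z up. Black bar along the tray, 54 mm long, 12 mm wide, 14 mm high (top at 57 mm), on two 10 mm square posts 20 mm ahead of and behind the centre. Tray about 0.3 kg empty. At the start the nose points roughly opposite to the way it must go in.
- tray_floor (a point): middle of the aluminium tray's floor top, 3 mm above its underside; x to the nose. Body 104 mm wide, 105 mm ahead of this point (nose) to 105 mm behind (tail bar); over the last 30 mm the nose tapers to 74 mm wide. Side and nose walls 3 mm thick, 8 mm above the floor. The handle posts stand on the middle line; coupons lie either side and ahead or behind.
- tray_tail (a point): middle of the front face of the tray's tail bar, 105 mm behind the handle centre, 9 mm up; x to the nose. The bar is 140 mm wide, 18 mm high and 12 mm thick (backwards from this point): wider than the dock's mouth, so only the nose goes in. With it flat against both rail ends the tray is fully home (this point at the dock's mouth, handle centre 105 mm in).
- coupon1_mid (a point): a weld coupon: flat steel block 44 x 30 x 12 mm, about 0.12 kg, with a thin dark weld bead along its top; this point is its centre, 6 mm above its underside; x axis along the 44 mm, y along the 30 mm. All coupons are alike; in some starts it is absent.
- coupon2_mid (a point): a weld coupon: flat steel block 44 x 30 x 12 mm, about 0.12 kg, with a thin dark weld bead along its top; this point is its centre, 6 mm above its underside; x axis along the 44 mm, y along the 30 mm. All coupons are alike; in some starts it is absent.
- coupon3_mid (a point): a weld coupon: flat steel block 44 x 30 x 12 mm, about 0.12 kg, with a thin dark weld bead along its top; this point is its centre, 6 mm above its underside; x axis along the 44 mm, y along the 30 mm. All coupons are alike; in some starts it is absent.
- coupon4_mid (a point): a weld coupon: flat steel block 44 x 30 x 12 mm, about 0.12 kg, with a thin dark weld bead along its top; this point is its centre, 6 mm above its underside; x axis along the 44 mm, y along the 30 mm. All coupons are alike; in some starts it is absent.
- hammer: bystander: hammer, 240 mm long, lying at the far side; not part of the work
- brush: bystander: brush, 220 mm long, lying at the left; not part of the work
- magnet: bystander: a red square welding magnet with steel plates, 70 x 70 x 18 mm, lying on the near right; not part of the work
Mind the look-alikes: they are no part of the job. Leave any purple, turquoise or yellow look-alike of the part that bears coupon2_mid alone.

How it is judged:
By the outcome, as a careful person would: the job done as asked, in the order asked, and still so for the second after the job is handed in, with the robot touching nothing.
Of coupon1, coupon2, coupon3, coupon4 only 2 to 4 are there at a start; the rules pass over those that are not, and their reading is None.
At some moment in a run one of coupon1, coupon2, coupon3, coupon4 may be knocked a few centimetres aside while the robot is not near it.
Once in a run the grip may slacken for a moment while it holds something.
It also fails if it takes over 210 s, if anything falls off the work surface, if the arm or the gripper's body presses on something with over 40 N, if the wrist force passes 120 N, or if a joint passes its speed limit or range.

## Working session

There is one attempt and no reset: what is moved stays moved. The work goes in short steps, Python scripts to look and compute and a tool call to move; the robot and the scene stay as the last step left them, time stands still between calls to the robot, and variables do not carry over. Pictures are saved under pics/ and viewed, about 12 in all and at most 16, crops included, and the job is handed in when it is done.

Besides the shell and the picture viewer there is one more tool, called in YAML: its name, and indented under it one key for each argument. servo_tool: Moves the arm, as the interface text tells. Its arguments: {"type":"object","properties":{"steps":{"type":"array"}},"required":["steps"]}

```bash
ls; mkdir -p pics; cat > h.py <<'E'
import numpy as np, cv2
from cell import robot
from scipy.spatial.transform import Rotation as R
def rot(a):
    a=np.array(a,float); return a if a.shape==(3,3) else (R.from_rotvec(a).as_matrix() if a.size==3 else R.from_quat(a).as_matrix())
def ray(p,uv):
    d=np.linalg.inv(np.array(p["K"]))@np.array([uv[0],uv[1],1.]); return np.array(p["eye"]),rot(p["attitude"])@d
def at(p,uv,z):
    e,d=ray(p,uv); return e+d*(z-e[2])/d[2]
def proj(p,X):
    c=rot(p["attitude"]).T@(np.array(X,float)-np.array(p["eye"])); q=np.array(p["K"])@c; return q[:2]/q[2]
def shot(n,f=None):
    p=robot.get_image(n)
    if f: cv2.imwrite("pics/"+f,p["pixels"])
    return p
E
python3 - <<'E'
from h import *
for n in("top","side"):
    p=shot(n,n+"0.png"); print(n,p["eye"],p["attitude"],p["K"],{k for k in p})
    for t,z in [("dock",0),("dock_lips",.028),("latch_knob",.055),("latch_hinge",.02),("tray_grip",.05),("tray_tail",.009),("coupon1_mid",.006),("hammer",0),("magnet",.009)]:
        for r in robot.tip_of(p,t)[:9]:
            if r["score"]>.15: print(t,round(r["score"],2),np.round(r["position"]),np.round(at(p,r["position"],z),3))
print(robot.read_state())
E
```

```text
pics
top [0.4591916  0.01259066 1.08747317] [-2.16997448  2.20629986 -0.02484125] [[422.68341173   0.         286.95961693]
 [  0.         422.68341173 210.21530966]
 [  0.           0.           1.        ]] {'pixels', 'attitude', 'eye', 'shot', 'K'}
dock 0.85 [283. 182.] [0.582 0.045 0.   ]
dock_lips 0.63 [293. 177.] [0.591 0.02  0.028]
dock_lips 0.46 [193. 264.] [0.377 0.272 0.028]
latch_knob 0.44 [295. 177.] [0.587 0.014 0.055]
latch_hinge 0.71 [291. 149.] [0.662 0.023 0.02 ]
tray_grip 0.77 [387. 191.] [ 0.548 -0.21   0.05 ]
tray_tail 0.91 [345. 203.] [ 0.522 -0.112  0.009]
coupon1_mid 0.68 [306. 244.] [ 0.419 -0.011  0.006]
hammer 0.58 [351. 108.] [ 0.772 -0.135  0.   ]
magnet 0.65 [461. 264.] [ 0.364 -0.401  0.009]
side [ 0.34736201 -0.7995059   0.66407265] [-2.18423198  0.23337961 -0.13443463] [[398.81611758   0.         278.58758882]
 [  0.         398.81611758 213.27654433]
 [  0.           0.           1.        ]] {'pixels', 'attitude', 'eye', 'shot', 'K'}
dock 0.9 [294. 225.] [0.582 0.039 0.   ]
dock_lips 0.67 [286. 198.] [0.583 0.135 0.028]
latch_knob 0.68 [299. 214.] [0
[... 351 characters left out ...]
  0.009]
{'t': 1.0, 'joint_positions': array([ 1.32803381e+00,  3.19567234e-01,  1.56449850e+00,  7.77259018e-07,
        1.25738215e+00, -2.00268604e-02]), 'joint_vel': array([-8.76532527e-04, -1.01758013e-03, -2.57910948e-04, -6.71108186e-04,
       -1.33405858e-03, -2.80795886e-05]), 'joint_torque': array([ 6.08715800e-04, -4.15414524e+01, -2.34430861e+01,  3.52580391e-04,
        3.89145953e-05,  2.31011626e-05]), 'tool_pos': array([0.12703583, 0.5608131 , 0.20635736]), 'ee_rot': array([-2.45449665e+00, -1.96073800e+00, -1.79762160e-04]), 'contact_force': array([-0.41373468,  1.21735186, -0.70006344]), 'moment': array([ 0.05991362, -0.02146892,  0.01893929]), 'width': 1.0017603436576474}
```

View pics/top0.png

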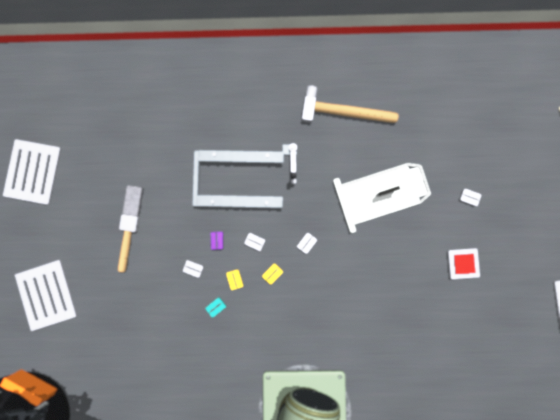

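View pics/side0.png

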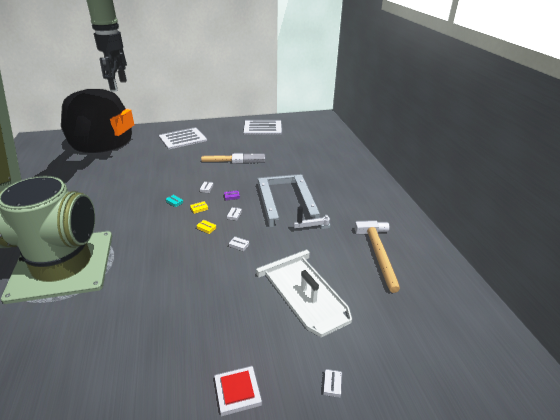

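Silver coupon candidates in the top view: (193,268), (255,241), (307,243) and (471,197). The purple (216,240), yellow (235,280) and (273,273), and turquoise (216,308) blocks are look-alikes. I'll confirm with one enlarged crop and fit poses.

```bash
cat >> h.py <<'E'
def blobs(p,z=.012,lo=150,win=None):
    """bright grey blobs of coupon size -> px centre, world centre, yaw of the long axis"""
    im=p["pixels"].astype(int); m=((im.min(2)>lo)&(im.max(2)-im.min(2)<30)).astype(np.uint8)
    out=[]
    for c in cv2.findContours(m,cv2.RETR_EXTERNAL,cv2.CHAIN_APPROX_NONE)[0]:
        if not 60<cv2.contourArea(c)<350: continue
        W=np.array([at(p,q,z)[:2] for q in c[:,0,:]])*1000
        (x,y),(w,h),a=cv2.minAreaRect(W.astype(np.float32))
        if w<h: a+=90; w,h=h,w
        out.append((c[:,0].mean(0).round(),round(x),round(y),round(w),round(h),round((a+90)%180-90)))
    return out
E
python3 - <<'E'
from h import *
p=shot("top"); 
for b in blobs(p): print(b)
im=p["pixels"]; a=cv2.resize(im[215:325,170:330],None,fx=5,fy=5,interpolation=cv2.INTER_CUBIC)
b=cv2.resize(im[165:240,435:495],None,fx=4,fy=4,interpolation=cv2.INTER_CUBIC); a[:300,560:]=b[:,:240] 
cv2.imwrite("pics/c1.png",a)
b=cv2.resize(im[130:240,180:440],None,fx=3,fy=3,interpolation=cv2.INTER_CUBIC); cv2.imwrite("pics/c2.png",b)
E
```

```text
(array([558., 296.]), 281, -632, 82, 12, -3)
(array([192., 268.]), 363, 278, 49, 35, 68)
(array([307., 243.]), 424, -13, 49, 36, -38)
(array([254., 241.]), 429, 120, 50, 35, 63)
(array([471., 197.]), 534, -429, 50, 35, 68)
```

View pics/c1.png

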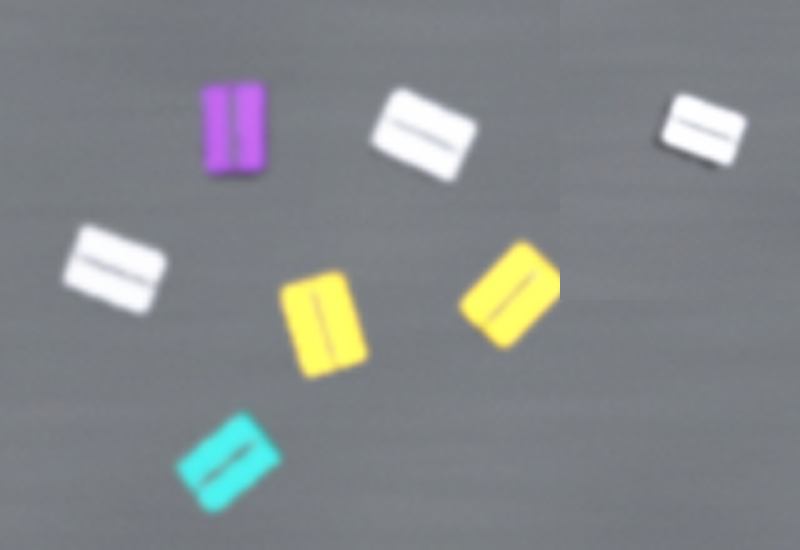

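View pics/c2.png

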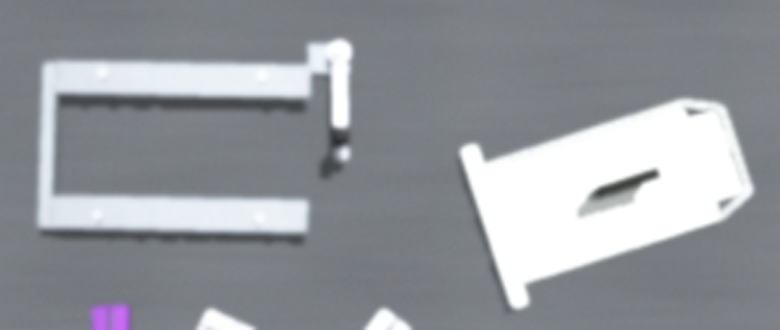

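All four silver blocks match the coupon description, each with a single thin bead, so I'll leave the coloured ones alone. Next I'll fit the tray and dock outlines and enlarge the latch.

```bash
cat >> h.py <<'E'
from scipy.optimize import minimize
def w(pose,P):
    c,s=np.cos(pose[2]),np.sin(pose[2]); P=np.array(P,float); return np.c_[P[:,0]*c-P[:,1]*s+pose[0],P[:,0]*s+P[:,1]*c+pose[1],P[:,2]]
def rect(a,b,c,d): return [(a,c),(b,c),(b,d),(a,d)]
BODY=[(-.105,-.052),(.075,-.052),(.105,-.037),(.105,.037),(.075,.052),(-.105,.052)]
TRAY=[(BODY,0,.011),(rect(-.117,-.105,-.07,.07),0,.018)]
DOCK=[(rect(0,.215,.044,.07),.022,.028),(rect(0,.215,.058,.07),0,.028),(rect(0,.215,-.07,-.044),.022,.028),(rect(0,.215,-.07,-.058),0,.028),(rect(.217,.229,-.07,.07),0,.028)]
def render(p,model,pose,S=4):
    m=np.zeros((420*S//1,560*S),np.uint8)
    for P,z0,z1 in model:
        q=np.vstack([[proj(p,X) for X in w(pose,[(a,b,z) for a,b in P])] for z in(z0,z1)])
        cv2.fillConvexPoly(m,cv2.convexHull(((q+.5)*S).astype(np.float32)).astype(np.int32),1)
    return m
def fit(p,model,pose,lo,S=4,pad=.16):
    im=p["pixels"].astype(np.float32).min(2); im=cv2.resize(im,None,fx=S,fy=S,interpolation=cv2.INTER_CUBIC)
    k=cv2.dilate(render(p,model,pose,S),np.ones((61,61),np.uint8)); T=((im>lo)&(k>0)).astype(np.uint8)
    def f(v):
        r=render(p,model,(v[0]/1e3,v[1]/1e3,v[2]/1e3),S); return -(r&T).sum()/(r|T).sum()
    v0=np.array(pose)*1e3
    o=minimize(f,v0,method="Nelder-Mead",options=dict(initial_simplex=v0+np.array([[0,0,0],[12,0,0],[0,12,0],[0,0,90]]),maxiter=150,xatol=.2))
    return o.x/1e3,-o.fun
E
python3 - <<'E'
from h import *
p=shot("top"); s=shot("side")
for b in blobs(p,.006): print(b)
print(p["pixels"][190,400],p["pixels"][157,240],p["pixels"][180,240])
for q,nm in((p,"top"),(s,"side")):
    print(nm,"tray",fit(q,TRAY,(.55,-.214,-1.29),185))
print("dock",fit(p,DOCK,(.583,.042,1.57),150),fit(p,DOCK,(.583,.042,1.57),140))
a=cv2.resize(p["pixels"][135:215,250:320],None,fx=6,fy=6,interpolation=cv2.INTER_CUBIC)
b=cv2.resize(s["pixels"][165:245,250:340],None,fx=4,fy=6,interpolation=cv2.INTER_CUBIC)
cv2.imwrite("pics/c3.png",np.hstack([a,b]))
E
```

```text
(array([558., 296.]), 280, -636, 82, 12, -3)
(array([192., 268.]), 363, 280, 50, 35, 68)
(array([307., 243.]), 424, -13, 49, 36, -38)
(array([254., 241.]), 429, 121, 50, 35, 63)
(array([471., 197.]), 534, -432, 50, 36, 69)
[255 255 254] [244 240 234] [131 126 122]
top tray (array([ 0.686, -0.078, -1.62 ]), np.float64(-0.0))
side tray (array([ 0.766, -0.382, -1.02 ]), np.float64(-0.0))
dock (array([0.55065154, 0.07101519, 1.70926751]), np.float64(-249563613746814.66)) (array([0.55065001, 0.0709978 , 1.70934013]), np.float64(-243814272904869.88))h.py:44: RuntimeWarning: overflow encountered in scalar negative
  r=render(p,model,(v[0]/1e3,v[1]/1e3,v[2]/1e3),S); return -(r&T).sum()/(r|T).sum()
```

View pics/c3.png

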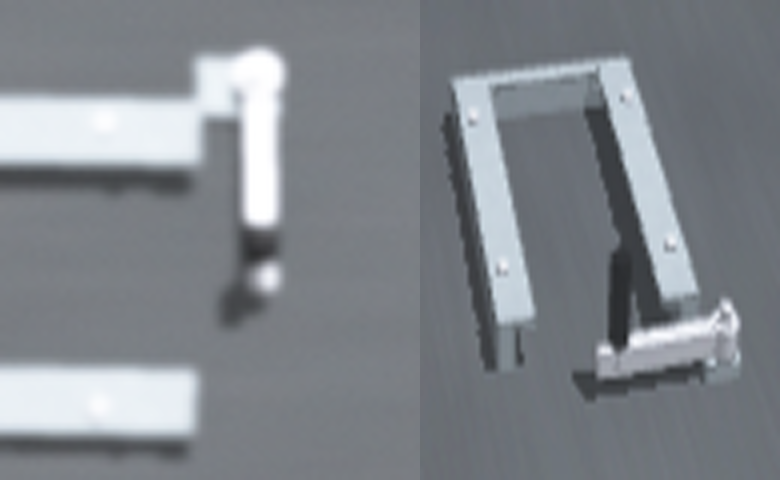

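servo_tool:
  steps:
    - [0.07, 0.04, -0.04, 0, 0]
    - [0.07, 0.04, -0.04, 0, 0]
    - [0.07, 0.04, -0.04, 0, 0]
    - [0.07, 0.04, -0.04, 0, 0]
    - [0.07, 0.03, -0.04, 0, -0.1]
    - [0.07, 0.03, -0.04, 0, -0.06]
    - [0.07, 0.016, -0.043, -0.03, 0]
    - [0.07, 0, 0, -0.03, 0]
    - [0.07, 0, 0, 0, 0]
    - [0.07, 0, 0, 0, 0]

```text
t: 2.15
tool_pos: [0.3432, 0.3006, 0.1495]
ee_rot: [-2.603, -1.758, -0.0]
contact_force: [-0.1, 0.8, 0.4]
width: 0.821
```

```bash
sed -i 's|return -(r&T).sum()/(r|T).sum()|return -float((r\&T).sum())/float((r\|T).sum())|' h.py; sed -i 's|(r&T).sum()/(r.T).sum()|float((r\&T).sum())/float((r\|T).sum())|' h.py; grep -n "return -" h.py
python3 - <<'E'
from h import *
p=shot("top"); s=shot("side")
for q,nm in((p,"top"),(s,"side")):
    print(nm,"tray",fit(q,TRAY,(.55,-.214,-1.29),185))
print("dock",fit(p,DOCK,(.583,.042,1.57),170),fit(s,DOCK,(.583,.042,1.57),150))
E
```

```text
44:        r=render(p,model,(v[0]/1e3,v[1]/1e3,v[2]/1e3),S); return -float((r&T).sum())/float((r|T).sum())
top tray (array([ 0.55008438, -0.21721279, -1.28207113]), np.float64(0.9123237377347456))
side tray (array([ 0.5537797 , -0.2153101 , -1.26846041]), np.float64(0.7911312474347236))
dock (array([0.58644027, 0.0476257 , 1.53231651]), np.float64(0.872924833592044)) (array([0.58573488, 0.04771411, 1.51895933]), np.float64(0.5856326011980396))sed: -e expression #1, char 35: unknown option to 's'
```

servo_tool:
  steps:
    - [0.07, 0.02, -0.02, -0.02, 0]
    - [0.07, 0, 0, -0.03, 0]
    - [0.07, 0, 0, -0.03, 0]
    - [0.07, 0, 0, -0.03, 0]
    - [0.07, 0, 0, -0.02, 0]
    - [0.07, 0, 0, -0.01, 0]
    - [0.07, 0, 0, 0, 0]
    - [0.03, 0, 0, 0, 0]
    - [0.03, 0, 0, 0, 0]
    - [0.03, 0, 0, 0, 0]

```text
t: 3.25
tool_pos: [0.3637, 0.2808, 0.01]
ee_rot: [-2.603, -1.758, -0.004]
contact_force: [-0.4, 0.1, 0.4]
width: 0.357
```

Width 0.357 is about 30 mm, which means the tips closed above the coupon. I'll open, go lower and close again.

servo_tool:
  steps:
    - [0.065, 0, 0, 0.01, 0]
    - [0.065, 0, 0, 0, 0]
    - [0.065, 0, 0, 0, 0]
    - [0.065, 0, 0, 0, 0]
    - [0.065, 0, 0, -0.01, 0]
    - [0.065, 0, 0, -0.009, 0]
    - [0.065, 0, 0, 0, 0]
    - [0.036, 0, 0, 0, 0]
    - [0.036, 0, 0, 0, 0]
    - [0.036, 0, 0, 0, 0]

```text
t: 4.25
tool_pos: [0.3632, 0.2803, 0.0001]
ee_rot: [-2.603, -1.758, -0.001]
contact_force: [0.4, -0.1, 0.7]
width: 0.423
```

servo_tool:
  steps:
    - [0.036, 0, 0, 0, 0]
    - [0.036, 0, 0, 0, 0]
    - [0.036, 0, 0, 0, 0]
    - [0.036, 0, 0, 0.01, 0]
    - [0.036, 0, 0, 0.03, 0]
    - [0.036, 0, 0, 0.03, 0]
    - [0.036, 0, 0, 0.0, 0]
    - [0.036, 0, 0, 0, 0]
    - [0.036, 0, 0, 0, 0]
    - [0.036, 0, 0, 0, 0]

```text
t: 5.25
tool_pos: [0.3623, 0.2796, 0.0691]
ee_rot: [2.603, 1.758, -0.004]
contact_force: [0.3, 0.4, -0.5]
width: 0.419
```

```bash
python3 - <<'E'
from h import *
p=shot("top")
for b in blobs(p,.006): print(b)
s=shot("side"); cv2.imwrite("pics/g1.png",cv2.resize(s["pixels"][100:280,150:330],None,fx=3,fy=3))
E
```

```text
(array([114., 374.]), 99, 480, 39, 25, -44)
(array([ 93., 356.]), 142, 537, 291, 26, 15)
(array([ 97., 350.]), 158, 525, 284, 23, 14)
(array([558., 296.]), 280, -636, 82, 12, -3)
(array([193., 268.]), 364, 279, 50, 33, 68)
(array([307., 243.]), 424, -13, 49, 36, -38)
(array([254., 241.]), 429, 121, 50, 35, 63)
(array([471., 197.]), 534, -432, 50, 36, 68)
```

View pics/g1.png

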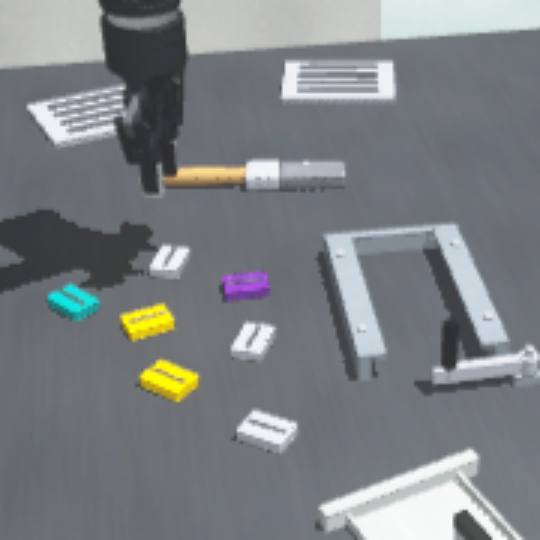

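servo_tool:
  steps:
    - [0.06, 0, 0, 0, 0]
    - [0.06, 0, 0, -0.02, 0]
    - [0.06, 0, 0, -0.02, 0]
    - [0.06, 0, 0, -0.02, 0]
    - [0.06, 0, 0, -0.009, 0]
    - [0.06, 0, 0, 0, 0]
    - [0.06, 0, 0, 0, 0]
    - [0.06, 0, 0, 0, 0]
    - [0.06, 0, 0, 0, 0]
    - [0.06, 0, 0, 0, 0]

```text
t: 6.35
tool_pos: [0.3634, 0.2804, 0.0016]
ee_rot: [-2.603, -1.758, -0.002]
contact_force: [0.0, -0.0, 0.2]
width: 0.701
```

```bash
python3 - <<'E'
from h import *
s=shot("side"); t=shot("top"); X=robot.read_state()["tool_pos"]; print(X,proj(s,X),proj(t,X), robot.read_state()["width"])
for q in(s,t):
  for r in robot.tip_of(q,"coupon1_mid"): print(r)
cv2.imwrite("pics/g2.png",np.hstack([cv2.resize(s["pixels"][150:220,170:240],None,fx=5,fy=5),cv2.resize(t["pixels"][230:300,160:230],None,fx=5,fy=5)]))
E
```

```text
[0.36321535 0.28026311 0.00132998] [206.31512947 187.51368703] [192.81302941 268.02409749] 0.6979831008093159
{'position': [287.3, 195.3], 'score': 0.7}
{'position': [237.2, 242.5], 'score': 0.57}
{'position': [308.2, 245.3], 'score': 0.52}
```

View pics/g2.png

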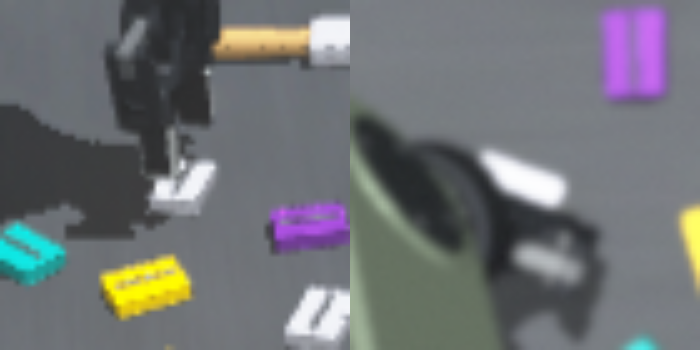

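servo_tool:
  steps:
    - [0.06, 0, 0, -0.001, 0]
    - [0.06, 0, 0, -0.001, 0]
    - [0.06, 0, 0, -0.001, 0]
    - [0.06, 0, 0, -0.001, 0]
    - [0.06, 0, 0, 0, 0]
    - [0.04, 0, 0, 0, 0]
    - [0.04, 0, 0, 0, 0]
    - [0.04, 0, 0, 0, 0]
    - [0.04, 0, 0, 0, 0]
    - [0.04, 0, 0, 0, 0]

```text
t: 7.55
tool_pos: [0.3631, 0.2802, -0.003]
ee_rot: [-2.603, -1.758, -0.0]
contact_force: [0.4, -0.9, -0.2]
width: 0.466
```

servo_tool:
  steps:
    - [0.06, 0, 0, 0, 0]
    - [0.06, 0, 0, 0, 0]
    - [0.06, 0, 0, 0, 0]
    - [0.06, 0, 0, -0.001, 0]
    - [0.06, 0, 0, -0.001, 0]
    - [0.06, 0, 0, -0.001, 0]
    - [0.06, 0, 0, -0.001, 0]
    - [0.04, 0, 0, 0, 0]
    - [0.04, 0, 0, 0, 0]
    - [0.04, 0, 0, 0, 0]

```text
t: 8.55
tool_pos: [0.3631, 0.2802, -0.007]
ee_rot: [-2.603, -1.758, -0.0]
contact_force: [-0.0, 0.5, -0.1]
width: 0.474
```

```bash
python3 - <<'E'
from h import *
s=shot("side"); print(robot.read_state()["width"],robot.read_state()["contact_force"])
cv2.imwrite("pics/g3.png",cv2.resize(s["pixels"][140:220,165:245],None,fx=7,fy=7,interpolation=cv2.INTER_CUBIC))
E
```

```text
0.4692740518760812 [-0.1164823  -0.43249878  0.76951765]
```

View pics/g3.png

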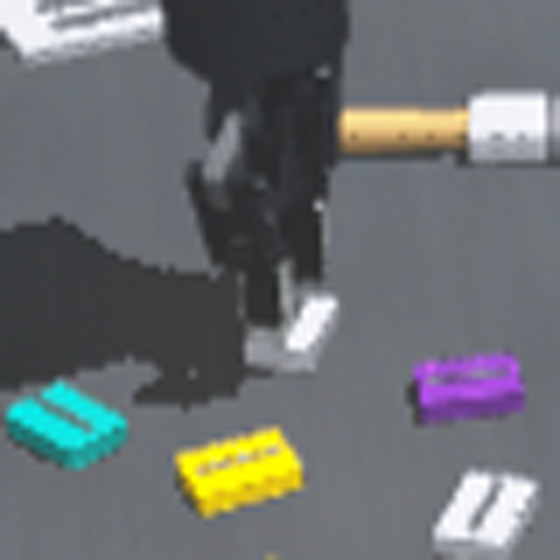

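servo_tool:
  steps:
    - [0.06, 0, 0, 0, 0]
    - [0.06, 0, 0, 0, 0]
    - [0.06, 0, 0, 0, 0]
    - [0.06, 0, 0, -0.001, 0]
    - [0.06, 0, 0, -0.001, 0]
    - [0.06, 0, 0, -0.001, 0]
    - [0.06, 0, 0, -0.001, 0]
    - [0.04, 0, 0, 0, 0]
    - [0.04, 0, 0, 0, 0]
    - [0.04, 0, 0, 0, 0]

```text
t: 9.6
tool_pos: [0.3631, 0.2802, -0.011]
ee_rot: [-2.603, -1.758, -0.0]
contact_force: [0.3, 0.1, -0.9]
width: 0.47
```

servo_tool:
  steps:
    - [0.06, 0, 0, 0, 0]
    - [0.06, 0, 0, 0.01, 0]
    - [0.06, 0, 0, 0.04, 0]
    - [0.0, 0, 0, 0.05, 0]
    - [0.0, 0.02, 0.0, 0.0, 0]
    - [0.0, 0.02, -0.02, 0, 0]
    - [0.0, 0.02, -0.02, 0, 0]
    - [0.0, 0.02, -0.02, 0, 0]
    - [0.0, 0, 0, 0, 0]
    - [0.0, 0, 0, 0, 0]

```text
t: 10.6
tool_pos: [0.4431, 0.2199, 0.0894]
ee_rot: [-2.605, -1.756, -0.0]
contact_force: [-1.0, 0.5, -1.4]
width: -0.002
```

```bash
python3 - <<'E'
from h import *
s=shot("side");t=shot("top"); S=robot.read_state(); X=S["tool_pos"]; print(X,S["width"],S["joint_positions"],S["ee_rot"])
out=[]
for q,nm in((s,"s"),(t,"t")):
    u=proj(q,X); print(nm,u,proj(q,X+[0,0,.1])); c=q["pixels"].copy(); x,y=u.astype(int)
    crop=cv2.resize(c[y-50:y+50,x-40:x+40],None,fx=5,fy=5,interpolation=cv2.INTER_CUBIC)
    k=(u-[x-40,y-50]+.5)*5; cv2.drawMarker(crop,tuple(int(v) for v in k),(0,0,255),cv2.MARKER_CROSS,14,1); out.append(crop)
cv2.imwrite("pics/g4.png",np.hstack(out))
E
```

```text
[0.44244128 0.22049086 0.08923034] -0.0016576061127307068 [ 4.38804227e-01  3.04534759e-01  1.91599285e+00  4.65410730e-04
  9.21177566e-01 -7.49822667e-01] [-2.60284336e+00 -1.75852241e+00  8.44430632e-05]
s [232.43373752 169.62646152] [230.37628832 137.91299431]
t [208.64111537 237.46352831] [198.91775941 238.4055838 ]
```

View pics/g4.png

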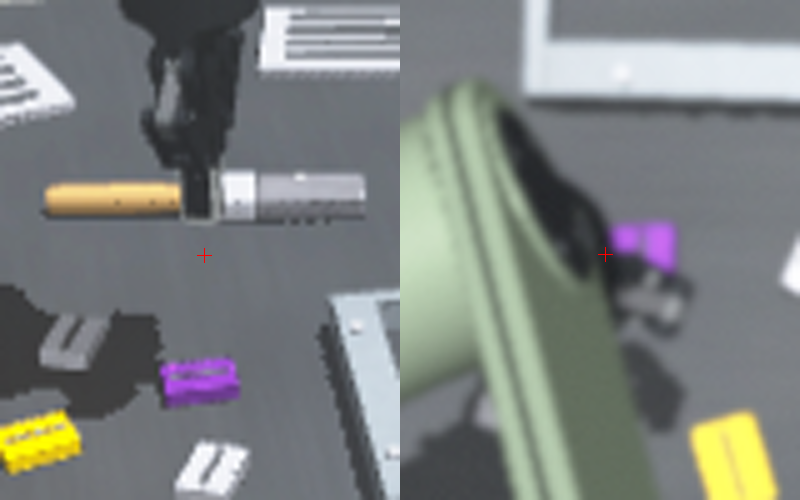

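The side view shows the shut tips about 20 mm above the reported TCP, so I'll find the true height by feel, straddling the coupon.

servo_tool:
  steps:
    - [0.06, -0.02, 0.02, 0, 0]
    - [0.06, -0.02, 0.02, 0, 0]
    - [0.06, -0.02, 0.02, 0, 0]
    - [0.06, -0.02, 0.0, 0, 0]
    - [0.06, 0, 0, -0.04, 0]
    - [0.06, 0, 0, -0.04, 0]
    - [0.06, 0, 0, -0.01, 0]
    - [0.06, 0, 0, -0.008, 0]
    - [0.06, 0, 0, -0.002, 0]
    - [0.06, 0, 0, 0, 0]

```text
t: 11.7
tool_pos: [0.3638, 0.2808, -0.0102]
ee_rot: [-2.603, -1.758, -0.003]
contact_force: [-0.0, -0.9, -0.0]
width: 0.704
```

servo_tool:
  steps:
    - [0.06, 0, 0, -0.001, 0]
    - [0.06, 0, 0, -0.001, 0]
    - [0.06, 0, 0, -0.001, 0]
    - [0.06, 0, 0, 0, 0]
    - [0.04, 0, 0, 0, 0]
    - [0.04, 0, 0, 0, 0]
    - [0.04, 0, 0, 0, 0]
    - [0.04, 0, 0, 0, 0]
    - [0.04, 0, 0, 0, 0]
    - [0.04, 0, 0, 0, 0]

```text
t: 12.7
tool_pos: [0.3631, 0.2802, -0.014]
ee_rot: [-2.603, -1.758, -0.0]
contact_force: [0.4, 0.1, -0.5]
width: 0.471
```

servo_tool:
  steps:
    - [0.06, 0, 0, 0, 0]
    - [0.06, 0, 0, 0, 0]
    - [0.06, 0, 0, -0.001, 0]
    - [0.06, 0, 0, -0.001, 0]
    - [0.06, 0, 0, -0.001, 0]
    - [0.06, 0, 0, -0.001, 0]
    - [0.04, 0, 0, 0, 0]
    - [0.04, 0, 0, 0, 0]
    - [0.04, 0, 0, 0, 0]
    - [0.04, 0, 0, 0, 0]

```text
t: 13.7
tool_pos: [0.3629, 0.28, -0.0176]
ee_rot: [2.603, 1.758, -0.0]
contact_force: [-2.0, -0.8, 5.5]
width: 0.484
```

servo_tool:
  steps:
    - [0.06, 0, 0, 0.002, 0]
    - [0.06, 0, 0, 0, 0]
    - [0.06, 0, 0, 0, 0]
    - [0.06, 0, 0, 0, 0]
    - [0.06, 0, 0, -0.003, 0]
    - [0.06, 0, 0, -0.003, 0]
    - [0.06, 0, 0, -0.002, 0]
    - [0.06, 0, 0, 0, 0]
    - [0.06, 0, 0, 0, 0]
    - [0.06, 0, 0, 0, 0]

```text
t: 14.7
tool_pos: [0.3631, 0.2802, -0.024]
ee_rot: [-2.603, -1.758, -0.0]
contact_force: [-0.5, 0.5, 0.6]
width: 0.703
```

servo_tool:
  steps:
    - [0.04, 0, 0, 0, 0]
    - [0.04, 0, 0, 0, 0]
    - [0.04, 0, 0, 0, 0]
    - [0.04, 0, 0, 0, 0]
    - [0.04, 0, 0, 0, 0]
    - [0.04, 0, 0, 0, 0]
    - [0.04, 0, 0, 0, 0]
    - [0.04, 0, 0, 0.005, 0]
    - [0.04, 0, 0, 0.005, 0]
    - [0.04, 0, 0, 0.01, 0]

```text
t: 15.7
tool_pos: [0.3626, 0.2798, -0.004]
ee_rot: [2.603, 1.758, -0.002]
contact_force: [0.4, 0.4, -0.8]
width: 0.494
```

Gripped at width 0.494. I'll lift clear, check the coupon and compare its position with the reported TCP.

servo_tool:
  steps:
    - [0.04, 0, 0, 0.02, 0]
    - [0.04, 0, 0, 0.04, 0]
    - [0.04, 0.02, -0.03, 0.02, 0]
    - [0.04, 0.02, -0.04, 0, 0]
    - [0.04, 0.02, -0.04, 0, 0]
    - [0.04, 0.02, -0.04, 0, 0.1]
    - [0.04, 0.02, -0.04, 0, 0.1]
    - [0.04, 0.02, -0.04, 0, 0.1]
    - [0.04, 0.02, -0.04, 0, 0.1]
    - [0.04, 0, 0, 0, 0.1]

```text
t: 16.7
tool_pos: [0.506, 0.0059, 0.0769]
ee_rot: [2.086, 2.344, 0.002]
contact_force: [0.3, 1.2, -1.3]
width: 0.491
```

```bash
python3 - <<'E'
from h import *
s=shot("side");t=shot("top"); S=robot.read_state(); X=S["tool_pos"]; print(X,S["width"],S["ee_rot"])
for b in blobs(t,.006): print(b)
out=[]
for q,nm in((s,"s"),(t,"t")):
    u=proj(q,X); print(nm,u); c=q["pixels"].copy(); x,y=u.astype(int)
    crop=cv2.resize(c[y-50:y+50,x-40:x+40],None,fx=5,fy=5,interpolation=cv2.INTER_CUBIC)
    k=(u-[x-40,y-50]+.5)*5; cv2.drawMarker(crop,tuple(int(v) for v in k),(0,0,255),cv2.MARKER_CROSS,14,1); out.append(crop)
cv2.imwrite("pics/g5.png",np.hstack(out))
E
```

```text
[0.50327624 0.00897315 0.07636385] 0.4952984566486376 [-2.09081522e+00 -2.34466802e+00 -3.44987853e-04]
(array([558., 296.]), 280, -637, 82, 10, -3)
(array([307., 243.]), 424, -13, 49, 36, -38)
(array([471., 197.]), 534, -432, 49, 36, 69)
s [267.07757099 212.14957186]
t [297.53793393 210.50925433]
```

View pics/g5.png

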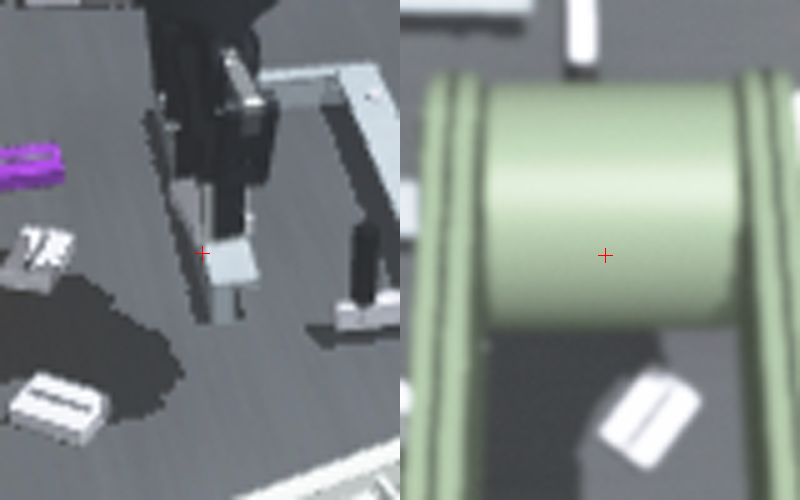

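```bash
python3 - <<'E'
from h import *
s=shot("side"); S=robot.read_state(); X=S["tool_pos"]; print(X,S["width"])
c=cv2.resize(s["pixels"][140:260,180:320],None,fx=5,fy=5,interpolation=cv2.INTER_CUBIC)
for d,col in((0,(0,0,255)),(.022,(0,255,0)),(.029,(255,0,0))):
    k=(proj(s,X+[0,0,d])-[180,140]+.5)*5; cv2.drawMarker(c,tuple(int(v) for v in k),col,cv2.MARKER_CROSS,10,1)
cv2.imwrite("pics/g6.png",c)
E
```

```text
[0.5027971  0.00979077 0.07624885] 0.49005660753005303
```

View pics/g6.png

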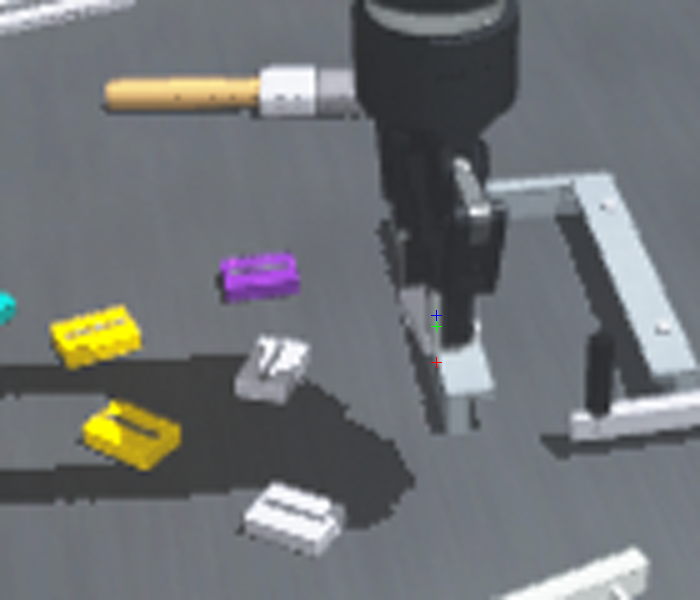

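```bash
python3 - <<'E'
from h import *
s=robot.get_image("side"); X=robot.read_state()["tool_pos"]
f=lambda X:np.round((proj(s,X)-[180,140]+.5)*5)
j=np.array([np.cos(1.686),np.sin(1.686),0])
for d in(.0,.022,.03): print(d,f(X+[0,0,d]),"near",f(X+[0,0,d]-.022*j),"near outer",f(X+[0,0,d]-.034*j))
print("up",f(X+[0,0,.15]),f(X+[0,0,.2]),f(X+[0,0,.25]))
print(f([.5,.01,.03])-f([.49,.01,.03]),f([.5,.01,.03])-f([.5,.0,.03]),f([.5,.01,.04])-f([.5,.01,.03]))
E
```

```text
0.0 [436. 362.] near [449. 386.] near outer [457. 400.]
0.022 [436. 326.] near [449. 350.] near outer [457. 364.]
0.03 [436. 313.] near [449. 337.] near outer [457. 350.]
up [434.  99.] [433.  -0.] [ 432. -106.]
[19. -3.] [ -4. -12.] [  0. -15.]
```

servo_tool:
  steps:
    - [0.04, 0.014, -0.044, 0, 0.1]
    - [0.04, 0.014, -0.044, 0, 0.076]
    - [0.04, 0.015, -0.044, 0, 0]
    - [0.04, 0.015, -0.044, 0, 0]
    - [0.04, 0.015, -0.044, 0, 0]
    - [0.04, 0.015, -0.042, 0, 0]
    - [0.04, 0, 0, -0.02, 0]
    - [0.04, 0, 0, -0.02, 0]
    - [0.04, 0, 0, 0, 0]
    - [0.04, 0, 0, 0, 0]

```text
t: 17.9
tool_pos: [0.5911, -0.2506, 0.0361]
ee_rot: [-1.872, -2.522, 0.0]
contact_force: [0.5, -0.4, -1.7]
width: 0.493
```

```bash
python3 - <<'E'
from h import *
S=robot.read_state(); print(S["tool_pos"],S["width"],2*np.arctan2(S["ee_rot"][1],S["ee_rot"][0])*57.3,S["contact_force"])
t=shot("top")
for b in blobs(t,.006): print(b)
E
```

```text
[ 0.59107865 -0.25062439  0.03608319] 0.492691201855032 -253.17785485477773 [ 0.52013695 -0.40321116 -1.73184387]
(array([558., 296.]), 280, -636, 82, 12, -3)
(array([307., 243.]), 424, -13, 49, 37, -38)
(array([254., 241.]), 429, 121, 50, 35, 63)
```

servo_tool:
  steps:
    - [0.04, 0, -0.001, -0.02, 0]
    - [0.04, 0, 0, -0.015, 0]
    - [0.04, 0, 0, -0.01, 0]
    - [0.04, 0, 0, -0.006, 0]
    - [0.04, 0, 0, -0.002, 0]
    - [0.04, 0, 0, -0.002, 0]
    - [0.04, 0, 0, 0, 0]
    - [0.04, 0, 0, 0, 0]
    - [0.04, 0, 0, 0, 0]
    - [0.04, 0, 0, 0, 0]

```text
t: 18.95
tool_pos: [0.5912, -0.2529, -0.0188]
ee_rot: [1.873, 2.522, 0.0]
contact_force: [-1.0, 0.3, -1.2]
width: 0.496
```

servo_tool:
  steps:
    - [0.055, 0, 0, 0, 0]
    - [0.055, 0, 0, 0, 0]
    - [0.055, 0, 0, 0, 0]
    - [0.055, 0, 0, 0, 0]
    - [0.055, 0, 0, 0.01, 0]
    - [0.055, 0, 0, 0.03, 0]
    - [0.06, 0, 0, 0.04, 0]
    - [0.06, -0.02, 0.04, 0.02, -0.1]
    - [0.06, -0.02, 0.045, 0, -0.1]
    - [0.06, -0.02, 0.045, 0, -0.1]

```text
t: 19.95
tool_pos: [0.531, -0.122, 0.0827]
ee_rot: [2.233, 2.206, 0.003]
contact_force: [0.5, 0.6, -0.7]
width: 0.703
```

servo_tool:
  steps:
    - [0.06, -0.015, 0.045, 0, -0.1]
    - [0.06, -0.015, 0.045, 0, -0.1]
    - [0.06, -0.015, 0.045, 0, -0.1]
    - [0.06, -0.02, 0.045, 0, -0.1]
    - [0.06, -0.02, 0.04, 0, -0.06]
    - [0.06, -0.02, 0.02, 0, 0]
    - [0.06, 0.0, 0.0, 0, 0]
    - [0.06, 0, 0, 0, 0]
    - [0.06, 0, 0, 0, 0]
    - [0.06, 0, 0, 0, 0]

```text
t: 20.95
tool_pos: [0.427, 0.1165, 0.0812]
ee_rot: [2.676, 1.645, 0.001]
contact_force: [0.2, -1.0, -0.8]
width: 0.702
```

```bash
cat >> h.py <<'E'
def st():
    S=robot.read_state(); print("tcp",np.round(S["tool_pos"],4),"w",round(S["width"],3),"phi",round((2*np.arctan2(S["ee_rot"][1],S["ee_rot"][0])*57.2958+90)%180-90,1),"q6",round(S["joint_positions"][5],2),"F",np.round(S["contact_force"],1),"t",round(S["t"],1))
E
python3 - <<'E'
from h import *
st(); t=shot("top"); s=shot("side")
for b in blobs(t,.006): print(b)
a=cv2.resize(t["pixels"][150:240,320:440],None,fx=4,fy=4,interpolation=cv2.INTER_CUBIC)
b=cv2.resize(s["pixels"][240:345,250:360],None,fx=3,fy=3,interpolation=cv2.INTER_CUBIC)
o=np.zeros((360,820,3),np.uint8); o[:,:480]=a; o[:315,485:485+330]=b
cv2.imwrite("pics/g7.png",o[:,:800])
E
```

```text
tcp [0.427  0.1165 0.0812] w 0.702 phi 63.2 q6 -0.86 F [ 0.2 -1.  -0.8] t 20.9
(array([558., 296.]), 280, -637, 82, 10, -3)
(array([307., 243.]), 424, -13, 49, 36, -38)
(array([471., 197.]), 534, -431, 49, 36, 68)
```

View pics/g7.png

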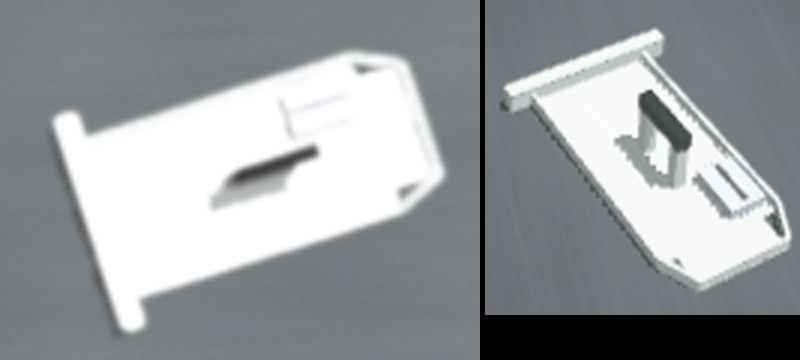

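The coupon lies flat in the nose-left slot. On to the second one, at (429,121), bound for nose-right.

servo_tool:
  steps:
    - [0.06, 0.002, 0.004, -0.035, 0]
    - [0.06, 0, 0, -0.035, 0]
    - [0.06, 0, 0, -0.02, 0]
    - [0.06, 0, 0, -0.01, 0]
    - [0.06, 0, 0, -0.005, 0]
    - [0.06, 0, 0, 0, 0]
    - [0.04, 0, 0, 0, 0]
    - [0.04, 0, 0, 0, 0]
    - [0.04, 0, 0, 0, 0]
    - [0.04, 0, 0, 0, 0]

```text
t: 22.05
tool_pos: [0.4291, 0.1213, -0.0228]
ee_rot: [2.674, 1.647, 0.004]
contact_force: [-1.4, -0.4, 6.5]
width: 0.494
```

servo_tool:
  steps:
    - [0.04, 0, 0, 0, 0]
    - [0.04, 0, 0, 0, 0]
    - [0.04, 0, 0, 0.01, 0]
    - [0.04, 0, 0, 0.04, 0]
    - [0.04, 0, 0, 0.05, 0]
    - [0.04, 0.011, -0.039, 0, 0.076]
    - [0.04, 0.011, -0.039, 0, 0.076]
    - [0.04, 0.011, -0.039, 0, 0.076]
    - [0.04, 0.011, -0.039, 0, 0.076]
    - [0.04, 0.011, -0.039, 0, 0.076]

```text
t: 23.05
tool_pos: [0.4833, -0.0754, 0.0769]
ee_rot: [2.312, 2.126, 0.001]
contact_force: [0.6, 0.1, -0.9]
width: 0.494
```

servo_tool:
  steps:
    - [0.04, 0.011, -0.039, 0, 0.076]
    - [0.04, 0.011, -0.039, 0, 0.076]
    - [0.04, 0.011, -0.039, 0, 0.076]
    - [0.04, 0.011, -0.039, 0, 0.076]
    - [0.04, 0.009, -0.038, 0, 0.076]
    - [0.04, 0, 0, -0.02, 0]
    - [0.04, 0, 0, -0.02, 0]
    - [0.04, 0, 0, 0, 0]
    - [0.04, 0, 0, 0, 0]
    - [0.04, 0, 0, 0, 0]

```text
t: 24.05
tool_pos: [0.5369, -0.2679, 0.0374]
ee_rot: [1.871, 2.521, 0.001]
contact_force: [-0.7, -0.2, -0.7]
width: 0.498
```

```bash
python3 - <<'E'
from h import *
st(); t=shot("top")
for b in blobs(t,.006): print(b)
E
```

```text
tcp [ 0.5369 -0.2679  0.0374] w 0.498 phi -73.2 q6 -2.35 F [-0.7 -0.2 -0.7] t 24.1
(array([558., 296.]), 279, -636, 84, 12, -3)
(array([307., 243.]), 424, -13, 50, 37, -38)
```

servo_tool:
  steps:
    - [0.04, 0, 0, -0.02, 0]
    - [0.04, 0, 0, -0.015, 0]
    - [0.04, 0, 0, -0.01, 0]
    - [0.04, 0, 0, -0.006, 0]
    - [0.04, 0, 0, -0.003, 0]
    - [0.04, 0, 0, -0.001, 0]
    - [0.04, 0, 0, 0, 0]
    - [0.04, 0, 0, 0, 0]
    - [0.055, 0, 0, 0, 0]
    - [0.055, 0, 0, 0, 0]

```text
t: 25.1
tool_pos: [0.5364, -0.268, -0.0185]
ee_rot: [1.873, 2.521, 0.0]
contact_force: [-0.2, 0.3, -0.7]
width: 0.644
```

servo_tool:
  steps:
    - [0.055, 0, 0, 0, 0]
    - [0.055, 0, 0, 0, 0]
    - [0.055, 0, 0, 0.02, 0]
    - [0.055, 0, 0, 0.04, 0]
    - [0.06, 0, 0, 0.04, 0]
    - [0.06, 0, -0.035, 0, -0.14]
    - [0.06, -0.003, -0.04, 0, -0.14]
    - [0.06, 0, -0.045, 0, -0.14]
    - [0.06, 0, -0.044, 0, -0.13]
    - [0.06, 0, 0, 0, -0.127]

```text
t: 26.1
tool_pos: [0.5326, -0.4376, 0.0807]
ee_rot: [2.61, 1.742, -0.001]
contact_force: [1.4, -0.3, -0.2]
width: 0.704
```

```bash
python3 - <<'E'
from h import *
st(); t=shot("top")
for b in blobs(t,.006): print(b)
cv2.imwrite("pics/g8.png",cv2.resize(t["pixels"][150:240,320:440],None,fx=5,fy=5,interpolation=cv2.INTER_CUBIC))
for r in robot.tip_of(t,"coupon2_mid"): print(r["score"],np.round(r["position"]),np.round(at(t,r["position"],.006),3))
E
```

```text
tcp [ 0.5326 -0.4376  0.0807] w 0.704 phi 67.5 q6 -1.88 F [ 1.4 -0.3 -0.2] t 26.1
(array([553., 359.]), 125, -622, 51, 23, 44)
(array([534., 346.]), 157, -572, 64, 29, 41)
(array([307., 243.]), 424, -13, 49, 37, -38)
(array([552., 223.]), 454, -636, 86, 42, -38)
(array([547., 215.]), 481, -620, 120, 16, -38)
(array([471., 197.]), 534, -432, 50, 36, 69)
(array([492., 181.]), 574, -486, 36, 15, 70)
0.69 [273. 274.] [0.346 0.073 0.006]
0.6 [216. 238.] [0.439 0.218 0.006]
0.47 [233. 280.] [0.332 0.176 0.006]
0.45 [216. 307.] [0.264 0.222 0.006]
```

servo_tool:
  steps:
    - [0.06, 0, 0, -0.035, 0]
    - [0.06, 0, 0, -0.035, 0]
    - [0.06, 0, 0, -0.02, 0]
    - [0.06, 0, 0, -0.008, 0]
    - [0.06, 0, 0, -0.005, 0]
    - [0.06, 0, 0, 0, 0]
    - [0.06, 0, 0, 0, 0]
    - [0.04, 0, 0, 0, 0]
    - [0.04, 0, 0, 0, 0]
    - [0.04, 0, 0, 0, 0]

```text
t: 27.2
tool_pos: [0.5339, -0.4325, -0.0202]
ee_rot: [2.602, 1.756, 0.002]
contact_force: [-1.3, 1.8, 6.3]
width: 0.488
```

servo_tool:
  steps:
    - [0.04, 0, 0, 0, 0]
    - [0.04, 0, 0, 0, 0]
    - [0.04, 0, 0, 0, 0]
    - [0.04, 0, 0, 0.01, 0]
    - [0.04, 0, 0, 0.04, 0]
    - [0.04, 0, 0, 0.05, 0]
    - [0.04, 0.004, 0.038, 0, 0.1]
    - [0.04, 0.004, 0.038, 0, 0.1]
    - [0.04, 0.004, 0.038, 0, 0.1]
    - [0.04, 0.004, 0.038, 0, 0.1]

```text
t: 28.2
tool_pos: [0.5489, -0.2785, 0.0785]
ee_rot: [2.199, 2.243, 0.0]
contact_force: [0.1, 0.2, -1.4]
width: 0.493
```

servo_tool:
  steps:
    - [0.04, 0.005, 0.038, 0, 0.1]
    - [0.04, 0.005, 0.038, 0, 0.1]
    - [0.04, 0.005, 0.038, 0, 0.086]
    - [0.04, 0, 0, -0.02, 0]
    - [0.04, 0, 0, -0.02, 0]
    - [0.04, 0, 0, 0, 0]
    - [0.04, 0, 0, 0, 0]
    - [0.04, 0, 0, 0, 0]
    - [0.04, 0, 0, 0, 0]
    - [0.04, 0, 0, 0, 0]

```text
t: 29.2
tool_pos: [0.5645, -0.1663, 0.0388]
ee_rot: [1.862, 2.529, 0.001]
contact_force: [0.5, 0.7, -1.2]
width: 0.489
```

```bash
python3 - <<'E'
from h import *
st(); t=shot("top"); s=shot("side")
for b in blobs(t,.006): print(b)
E
```

```text
tcp [ 0.5645 -0.1663  0.0388] w 0.489 phi -72.7 q6 -2.18 F [ 0.5  0.7 -1.2] t 29.2
(array([558., 296.]), 280, -636, 82, 12, -3)
(array([306., 242.]), 425, -12, 49, 34, -38)
(array([438., 172.]), 604, -353, 103, 8, -2)
```

servo_tool:
  steps:
    - [0.04, 0, 0, -0.02, 0]
    - [0.04, 0, 0, -0.015, 0]
    - [0.04, 0, 0, -0.01, 0]
    - [0.04, 0, 0, -0.006, 0]
    - [0.04, 0, 0, -0.003, 0]
    - [0.04, 0, 0, -0.001, 0]
    - [0.04, 0, 0, 0, 0]
    - [0.04, 0, 0, 0, 0]
    - [0.055, 0, 0, 0, 0]
    - [0.055, 0, 0, 0, 0]

```text
t: 30.3
tool_pos: [0.5645, -0.166, -0.0165]
ee_rot: [1.861, 2.53, 0.001]
contact_force: [0.1, 0.1, -0.1]
width: 0.644
```

servo_tool:
  steps:
    - [0.055, 0, 0, 0, 0]
    - [0.055, 0, 0, 0, 0]
    - [0.055, 0, 0, 0.02, 0]
    - [0.055, 0, 0, 0.04, 0]
    - [0.06, 0, 0, 0.04, 0]
    - [0.06, -0.02, 0.0, 0.02, -0.14]
    - [0.06, -0.02, 0.03, 0, -0.14]
    - [0.06, -0.03, 0.035, 0, -0.14]
    - [0.06, -0.035, 0.03, 0, -0.14]
    - [0.06, -0.034, 0.03, 0, -0.14]

```text
t: 31.3
tool_pos: [0.4236, -0.0399, 0.103]
ee_rot: [-2.622, -1.73, -0.0]
contact_force: [0.0, 1.3, 0.1]
width: 0.702
```

servo_tool:
  steps:
    - [0.06, 0, 0.028, 0, -0.14]
    - [0.06, 0, 0, 0, -0.14]
    - [0.06, 0, 0, 0, -0.14]
    - [0.06, 0, 0, 0, -0.14]
    - [0.06, 0, 0, 0, -0.14]
    - [0.06, 0, 0, 0, -0.14]
    - [0.06, 0, 0, 0, -0.14]
    - [0.06, 0, 0, 0, -0.14]
    - [0.06, 0, 0, 0, -0.14]
    - [0.06, 0, 0, 0, -0.14]

```text
t: 32.3
tool_pos: [0.4251, -0.0128, 0.1031]
ee_rot: [3.12, -0.365, 0.001]
contact_force: [0.6, 1.1, 1.0]
width: 0.706
```

servo_tool:
  steps:
    - [0.06, 0, 0, 0, -0.14]
    - [0.06, 0, 0, 0, -0.14]
    - [0.06, 0, 0, 0, -0.14]
    - [0.06, 0, 0, 0, 0]
    - [0.06, 0, 0, 0, 0]
    - [0.06, 0, 0, 0, 0]
    - [0.06, 0, 0, 0, 0]
    - [0.06, 0, 0, 0, 0]
    - [0.06, 0, 0, 0, 0]
    - [0.06, 0, 0, 0, 0]

```text
t: 33.3
tool_pos: [0.4251, -0.0129, 0.103]
ee_rot: [2.979, -0.998, 0.0]
contact_force: [0.2, 1.2, 0.0]
width: 0.699
```

```bash
python3 - <<'E'
from h import *
st(); t=shot("top"); s=shot("side")
for b in blobs(t,.006): print(b)
cv2.imwrite("pics/g8.png",cv2.resize(s["pixels"][210:345,210:400],None,fx=4,fy=4,interpolation=cv2.INTER_CUBIC))
E
```

```text
tcp [ 0.4251 -0.0129  0.103 ] w 0.699 phi -37.1 q6 0.59 F [0.2 1.2 0. ] t 33.3
(array([558., 296.]), 280, -637, 82, 10, -3)
```

View pics/g8.png

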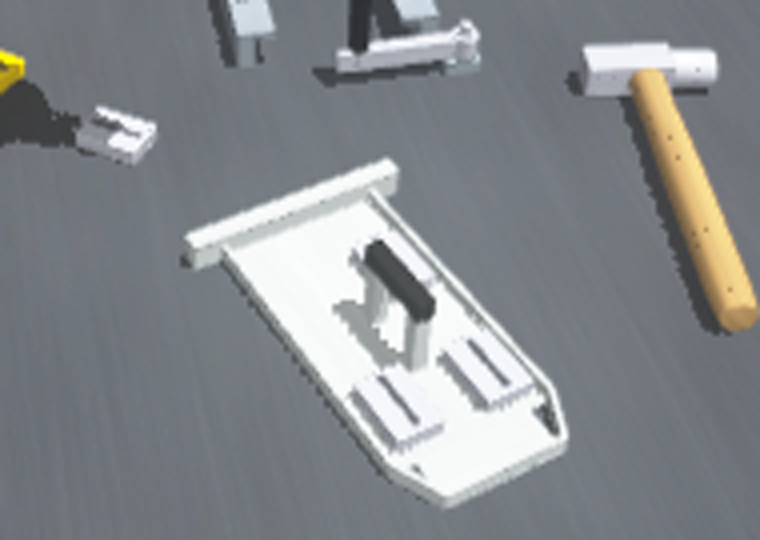

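Three coupons are in: two at the nose and one tail-left behind the handle. Now the fourth, for tail-right.

servo_tool:
  steps:
    - [0.06, -0.001, 0, -0.04, 0]
    - [0.06, 0, 0, -0.04, 0]
    - [0.06, 0, 0, -0.03, 0]
    - [0.06, 0, 0, -0.01, 0]
    - [0.06, 0, 0, -0.005, 0]
    - [0.06, 0, 0, 0, 0]
    - [0.06, 0, 0, 0, 0]
    - [0.04, 0, 0, 0, 0]
    - [0.04, 0, 0, 0, 0]
    - [0.04, 0, 0, 0, 0]

```text
t: 34.4
tool_pos: [0.4251, -0.0129, -0.0205]
ee_rot: [-2.978, 0.999, -0.004]
contact_force: [0.3, 0.0, 7.7]
width: 0.487
```

servo_tool:
  steps:
    - [0.04, 0, 0, 0, 0]
    - [0.04, 0, 0, 0, 0]
    - [0.04, 0, 0, 0, 0]
    - [0.04, 0, 0, 0.01, 0]
    - [0.04, 0, 0, 0.04, 0]
    - [0.04, 0, 0, 0.05, 0]
    - [0.04, 0.017, -0.034, 0, -0.126]
    - [0.04, 0.017, -0.034, 0, -0.126]
    - [0.04, 0.017, -0.034, 0, -0.126]
    - [0.04, 0.017, -0.034, 0, -0.126]

```text
t: 35.4
tool_pos: [0.4926, -0.1502, 0.0792]
ee_rot: [-2.631, 1.716, -0.002]
contact_force: [0.7, -0.3, -0.4]
width: 0.487
```

servo_tool:
  steps:
    - [0.04, 0.018, -0.033, 0, -0.126]
    - [0.04, 0, 0, 0, 0]
    - [0.04, 0, 0, -0.02, 0]
    - [0.04, 0, 0, -0.02, 0]
    - [0.04, 0, 0, 0, 0]
    - [0.04, 0, 0, 0, 0]
    - [0.04, 0, 0, 0, 0]
    - [0.04, 0, 0, 0, 0]
    - [0.04, 0, 0, 0, 0]
    - [0.04, 0, 0, 0, 0]

```text
t: 36.4
tool_pos: [0.5103, -0.1819, 0.0384]
ee_rot: [-2.523, 1.872, -0.001]
contact_force: [-0.0, -0.1, -0.6]
width: 0.484
```

```bash
python3 - <<'E'
from h import *
st(); t=shot("top"); s=shot("side")
for b in blobs(t,.006): print(b)
E
```

```text
tcp [ 0.5103 -0.1819  0.0384] w 0.484 phi -73.2 q6 0.91 F [-0.  -0.1 -0.6] t 36.4
(array([366., 416.]), -4, -158, 75, 27, 90)
(array([334., 375.]), 96, -72, 67, 25, 71)
(array([558., 296.]), 279, -636, 84, 12, -3)
```

servo_tool:
  steps:
    - [0.04, 0, 0, -0.02, 0]
    - [0.04, 0, 0, -0.015, 0]
    - [0.04, 0, 0, -0.01, 0]
    - [0.04, 0, 0, -0.006, 0]
    - [0.04, 0, 0, -0.003, 0]
    - [0.04, 0, 0, -0.001, 0]
    - [0.04, 0, 0, 0, 0]
    - [0.04, 0, 0, 0, 0]
    - [0.055, 0, 0, 0, 0]
    - [0.055, 0, 0, 0, 0]

```text
t: 37.5
tool_pos: [0.5104, -0.182, -0.0166]
ee_rot: [-2.522, 1.872, -0.002]
contact_force: [0.4, 0.5, 0.1]
width: 0.644
```

servo_tool:
  steps:
    - [0.055, 0, 0, 0, 0]
    - [0.055, 0, 0, 0, 0]
    - [0.055, 0, 0, 0.02, 0]
    - [0.055, 0, 0, 0.04, 0]
    - [0.04, 0, 0, 0.04, 0]
    - [0.02, 0, 0.03, 0.03, -0.14]
    - [0.02, 0.0, 0.045, 0, -0.14]
    - [0.02, 0.0, 0.045, 0, -0.08]
    - [0.02, 0.02, 0.04, 0, 0]
    - [0.02, 0.03, 0.035, 0, 0]

```text
t: 38.5
tool_pos: [0.5591, 0.0145, 0.1135]
ee_rot: [2.149, -2.291, -0.001]
contact_force: [1.9, -1.0, 0.6]
width: 0.239
```

```bash
python3 - <<'E'
from h import *
st(); t=shot("top"); s=shot("side")
for b in blobs(t,.006): print(b)
print("tray",fit(t,TRAY,(.55,-.217,-1.28),185)); print("dock",fit(t,DOCK,(.586,.045,1.55),170))
for q in(t,s):
  for n,z in(("latch_knob",.055),("latch_hinge",.02),("tray_grip",.05)):
    for r in robot.tip_of(q,n)[:2]: print(n,round(r["score"],2),np.round(r["position"]),np.round(at(q,r["position"],z),3))
cv2.imwrite("pics/g9.png",cv2.resize(s["pixels"][180:345,220:400],None,fx=3,fy=3,interpolation=cv2.INTER_CUBIC))
E
```

```text
tcp [0.5591 0.0145 0.1135] w 0.239 phi 86.3 q6 1.64 F [ 1.9 -1.   0.6] t 38.5
(array([558., 296.]), 280, -637, 82, 10, -3)
(array([274., 199.]), 533, 66, 36, 23, 89)
(array([309., 103.]), 786, -27, 93, 31, -10)
tray (array([ 0.55002409, -0.21724558, -1.29469414]), np.float64(0.9114927344782034))
dock (array([0.58709067, 0.04271413, 1.53892653]), np.float64(0.6436288493070685))
latch_hinge 0.61 [462. 265.] [ 0.364 -0.398  0.02 ]
tray_grip 0.62 [389. 191.] [ 0.548 -0.215  0.05 ]
latch_hinge 0.7 [326. 222.] [0.664 0.011 0.02 ]
tray_grip 0.72 [311. 279.] [ 0.554 -0.217  0.05 ]
tray_grip 0.28 [326. 222.] [ 0.65  -0.028  0.05 ]
```

View pics/g9.png

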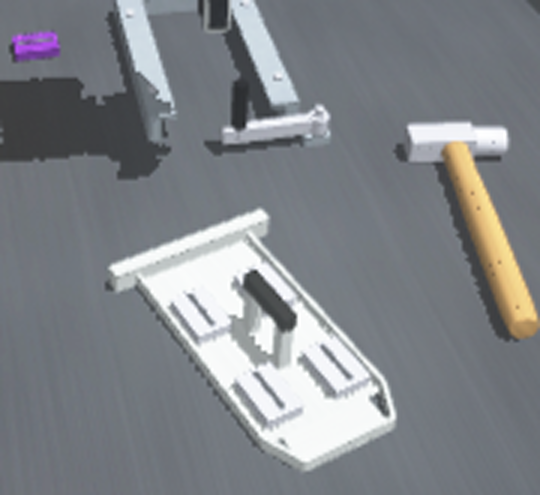

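All four coupons lie flat in the tray. Next is the latch: cage the knob at about (0.588, 0.013) loosely between the fingers and swing it round the hinge at (0.663, 0.018).

servo_tool:
  steps:
    - [0.036, 0.015, -0.001, 0, 0.13]
    - [0.036, 0.014, 0, 0, 0]
    - [0.036, 0, 0, -0.02, 0]
    - [0.036, 0, 0, -0.02, 0]
    - [0.036, 0, 0, -0.02, 0]
    - [0.036, 0, 0, -0.02, 0]
    - [0.036, 0, 0, -0.015, 0]
    - [0.036, 0, 0, 0, 0]
    - [0.02, 0, 0, 0, 0]
    - [0.02, 0, 0, 0, 0]

```text
t: 39.9
tool_pos: [0.5893, 0.0114, 0.0189]
ee_rot: [-2.291, 2.148, -0.001]
contact_force: [1.0, -0.0, 0.6]
width: 0.235
```

```bash
python3 - <<'E'
from h import *
st()
E
```

```text
tcp [0.5893 0.0114 0.0189] w 0.235 phi -86.3 q6 1.51 F [ 1.  -0.   0.6] t 39.9
```

servo_tool:
  steps:
    - [0.02, 0.001, -0.009, 0, 0.125]
    - [0.02, 0.002, -0.009, 0, 0.125]
    - [0.02, 0.0035, -0.009, 0, 0.125]
    - [0.02, 0.0045, -0.008, 0, 0.125]
    - [0.02, 0.0055, -0.0075, 0, 0.125]
    - [0.02, 0.0065, -0.007, 0, 0.125]
    - [0.02, 0.007, -0.006, 0, 0.125]
    - [0.02, 0.008, -0.005, 0, 0.125]
    - [0.02, 0.0085, -0.004, 0, 0.125]
    - [0.02, 0.009, -0.003, 0, 0.125]

```text
t: 40.9
tool_pos: [0.6444, -0.0564, 0.0192]
ee_rot: [3.117, -0.392, -0.0]
contact_force: [-2.6, -0.2, 0.6]
width: 0.233
```

servo_tool:
  steps:
    - [0.02, 0.009, -0.002, 0, 0.125]
    - [0.02, 0.0095, -0.0005, 0, 0.125]
    - [0.02, 0.0095, 0.0005, 0, 0.125]
    - [0.02, 0.009, 0.0015, 0, 0.125]
    - [0.02, 0.004, 0.001, 0, 0]
    - [0.02, 0, 0, 0, 0]
    - [0.036, 0, 0, 0, 0]
    - [0.036, 0, 0, 0, 0]
    - [0.036, 0, 0, 0, 0]
    - [0.036, 0, 0, 0, 0]

```text
t: 41.9
tool_pos: [0.6855, -0.0552, 0.0181]
ee_rot: [-3.118, -0.383, -0.0]
contact_force: [0.2, -0.5, 1.9]
width: 0.421
```

servo_tool:
  steps:
    - [0.036, 0, 0, 0.03, 0]
    - [0.036, 0, 0, 0.04, 0]
    - [0.036, 0, 0, 0.04, 0]
    - [0.036, -0.035, -0.03, 0.03, 0]
    - [0.036, -0.035, -0.035, 0.0, 0]
    - [0.036, -0.03, -0.035, 0, 0]
    - [0.036, -0.035, -0.03, 0, 0]
    - [0.036, 0, -0.03, 0, 0]
    - [0.036, 0, 0, 0, 0]
    - [0.036, 0, 0, 0, 0]

```text
t: 42.9
tool_pos: [0.5537, -0.2129, 0.1554]
ee_rot: [-3.118, -0.381, -0.001]
contact_force: [0.4, 0.9, -0.1]
width: 0.424
```

```bash
python3 - <<'E'
from h import *
st(); t=shot("top"); s=shot("side")
for q in(t,s):
  for n,z in(("dock",0),("latch_knob",.055),("latch_hinge",.02),("tray_grip",.05),("tray_tail",.009)):
    for r in robot.tip_of(q,n)[:2]: print(n,round(r["score"],2),np.round(r["position"]),np.round(at(q,r["position"],z),3))
print(fit(t,TRAY,(.55,-.217,-1.28),185))
# dock lines: bright/dark edges sampled across the rails
g=cv2.GaussianBlur(t["pixels"].min(2).astype(np.float32),(0,0),.7)
for nm,x0 in(("far outer",.655),("far inner lip",.630),("near inner lip",.542),("near outer",.516)):
    P=[]
    for y in np.arange(.07,.25,.006):
        xs=np.arange(-.018,.018,.0005)+x0
        uv=np.array([proj(t,(x,y,.028)) for x in xs],np.float32)
        v=cv2.remap(g,uv[:,:1],uv[:,1:],cv2.INTER_LINEAR)[:,0]; d=np.abs(np.gradient(v)); i=d.argmax(); P.append((xs[i],y))
    P=np.array(P); k=np.polyfit(P[:,1],P[:,0],1); r=P[:,0]-np.polyval(k,P[:,1]); g2=abs(r)<.003; k=np.polyfit(P[g2,1],P[g2,0],1)
    print(nm,"slope",round(k[0],4),"x at y=.045",round(np.polyval(k,.045),4),g2.sum())
E
```

```text
tcp [ 0.5537 -0.2129  0.1554] w 0.424 phi 13.9 q6 -0.63 F [ 0.4  0.9 -0.1] t 42.9
latch_knob 0.72 [290. 150.] [0.654 0.025 0.055]
latch_knob 0.49 [319. 140.] [ 0.677 -0.047  0.055]
latch_hinge 0.56 [291. 148.] [0.665 0.022 0.02 ]
tray_grip 0.94 [392. 190.] [ 0.551 -0.222  0.05 ]
tray_grip 0.65 [346. 204.] [ 0.518 -0.111  0.05 ]
tray_tail 0.26 [322. 138.] [ 0.692 -0.058  0.009]
latch_knob 0.59 [339. 227.] [ 0.674 -0.061  0.055]
latch_hinge 0.73 [322. 220.] [0.657 0.019 0.02 ]
tray_grip 0.66 [309. 280.] [ 0.549 -0.22   0.05 ]
tray_tail 0.82 [279. 264.] [ 0.508 -0.112  0.009]
(array([ 0.55225336, -0.21529731, -1.28316752]), np.float64(0.6068562034619476))
far outer slope 0.0176 x at y=.045 0.6578 15
far inner lip slope 0.0356 x at y=.045 0.6286 30
near inner lip slope 0.0379 x at y=.045 0.5422 30
near outer slope 0.0403 x at y=.045 0.5139 30
```

Latch is open at about 1.8 rad. Dock: yaw about 87.8°, centre x about 0.5855 at the mouth, y about 0.045. I'll spin the tool to the far branch and grip the handle.

servo_tool:
  steps:
    - [0.036, 0, 0, 0, -0.1475]
    - [0.036, 0, 0, 0, -0.1475]
    - [0.036, 0, 0, 0, -0.1475]
    - [0.036, 0, 0, 0, -0.1475]
    - [0.036, 0, 0, 0, -0.1475]
    - [0.036, 0, 0, 0, -0.1475]
    - [0.036, 0, 0, 0, -0.1475]
    - [0.036, 0, 0, 0, -0.1475]
    - [0.036, 0, 0, 0, -0.1475]
    - [0.036, 0, 0, 0, -0.1475]

```text
t: 44.5
tool_pos: [0.5538, -0.2126, 0.1553]
ee_rot: [2.56, -1.821, 0.0]
contact_force: [-0.1, 0.6, -0.1]
width: 0.424
```

servo_tool:
  steps:
    - [0.036, 0, 0, 0, -0.1475]
    - [0.036, 0, 0, 0, -0.1475]
    - [0.036, 0, 0, 0, -0.1475]
    - [0.036, 0, 0, 0, -0.1475]
    - [0.036, 0, 0, 0, -0.1475]
    - [0.036, 0, 0, 0, -0.1475]
    - [0.036, 0, 0, 0, -0.1475]
    - [0.036, 0, 0, 0, -0.1475]
    - [0.036, 0, 0, 0, -0.1475]
    - [0.036, 0, 0, 0, -0.1475]

```text
t: 45.5
tool_pos: [0.5538, -0.2126, 0.1552]
ee_rot: [0.67, -3.069, -0.0]
contact_force: [0.6, 0.7, 0.9]
width: 0.42
```

servo_tool:
  steps:
    - [0.036, -0.002, -0.005, 0, -0.1475]
    - [0.036, 0, 0, -0.03, 0]
    - [0.036, 0, 0, -0.03, 0]
    - [0.036, 0, 0, -0.03, 0]
    - [0.036, 0, 0, -0.02, 0]
    - [0.036, 0, 0, -0.017, 0]
    - [0.036, 0, 0, -0.01, 0]
    - [0.036, 0, 0, 0, 0]
    - [0.036, 0, 0, 0, 0]
    - [0.036, 0, 0, 0, 0]

```text
t: 46.5
tool_pos: [0.5526, -0.218, 0.0194]
ee_rot: [-0.452, 3.107, -0.002]
contact_force: [-0.3, 0.2, 1.2]
width: 0.422
```

```bash
python3 - <<'E'
from h import *
st()
E
```

```text
tcp [ 0.5526 -0.218   0.0194] w 0.422 phi 16.5 q6 2.46 F [-0.3  0.2  1.2] t 46.5
```

servo_tool:
  steps:
    - [0.006, 0, 0, 0, 0]
    - [0.006, 0, 0, 0, 0]
    - [0.006, 0, 0, 0, 0]
    - [0.006, 0, 0, 0, 0]
    - [0.006, 0, 0, 0, 0]
    - [0.006, 0, 0, 0, 0]
    - [0.006, 0, 0, 0.002, 0]
    - [0.006, 0, 0, 0, 0]
    - [0.006, 0, 0, 0, 0.05]
    - [0.006, 0, 0, 0, 0.1]

```text
t: 47.5
tool_pos: [0.5514, -0.2172, 0.0193]
ee_rot: [0.687, -3.064, -0.002]
contact_force: [0.4, 0.2, -6.0]
width: 0.117
```

```bash
python3 - <<'E'
from h import *
st(); print(robot.read_state()["moment"])
E
```

```text
tcp [ 0.5514 -0.2172  0.0193] w 0.117 phi 25.3 q6 2.3 F [ 0.4  0.2 -6. ] t 47.5
[-0.06612958 -0.05617631 -0.14547746]
```

servo_tool:
  steps:
    - [0.006, 0, 0, 0, 0.12]
    - [0.006, 0, 0, 0, 0.12]
    - [0.006, 0, 0, 0, 0.12]
    - [0.006, 0, 0, 0, 0.12]
    - [0.006, 0, 0, 0, 0.12]
    - [0.006, 0, 0, 0, 0.12]
    - [0.006, 0, 0, 0, 0.12]
    - [0.006, 0, 0, 0, 0.12]
    - [0.006, 0, 0, 0, 0.12]
    - [0.006, 0, 0, 0, 0.12]

```text
t: 48.5
tool_pos: [0.5513, -0.2171, 0.0193]
ee_rot: [2.3, -2.14, -0.003]
contact_force: [-0.2, -0.6, -5.3]
width: 0.117
```

servo_tool:
  steps:
    - [0.006, 0, 0, 0, 0.12]
    - [0.006, 0, 0, 0, 0.12]
    - [0.006, 0, 0, 0, 0.12]
    - [0.006, 0, 0, 0, 0.12]
    - [0.006, 0, 0, 0, 0.12]
    - [0.006, 0, 0, 0, 0.12]
    - [0.006, 0, 0, 0, 0.12]
    - [0.006, 0, 0, 0, 0.12]
    - [0.006, 0.01, 0, 0, 0.12]
    - [0.006, 0.012, 0, 0, 0.12]

```text
t: 49.5
tool_pos: [0.5723, -0.2172, 0.0193]
ee_rot: [-3.106, 0.468, 0.005]
contact_force: [-2.0, -1.9, -5.5]
width: 0.118
```

servo_tool:
  steps:
    - [0.006, 0, 0, 0, 0.12]
    - [0.006, 0, 0, 0, 0.12]
    - [0.006, 0, 0, 0, 0.02]
    - [0.006, 0, 0, 0, 0]
    - [0.006, 0, 0, 0, 0]
    - [0.006, 0, 0, 0, 0]
    - [0.006, 0, 0, 0, 0]
    - [0.006, 0, 0, 0, 0]
    - [0.006, 0, 0, 0, 0]
    - [0.006, 0, 0, 0, 0]

```text
t: 50.5
tool_pos: [0.5737, -0.2176, 0.0202]
ee_rot: [-3.141, 0.068, 0.0]
contact_force: [-0.6, -0.2, -8.2]
width: 0.122
```

```bash
python3 - <<'E'
from h import *
st(); t=shot("top"); s=shot("side")
print(fit(t,TRAY,(.574,-.217,1.53),185),fit(s,TRAY,(.574,-.217,1.53),185))
cv2.imwrite("pics/g10.png",np.hstack([cv2.resize(s["pixels"][150:350,190:380],None,fx=2,fy=2,interpolation=cv2.INTER_CUBIC),cv2.resize(t["pixels"][100:300,180:390],None,fx=2,fy=2,interpolation=cv2.INTER_CUBIC)]))
E
```

```text
tcp [ 0.5737 -0.2176  0.0202] w 0.122 phi -2.5 q6 -0.34 F [-0.6 -0.2 -8.2] t 50.5
(array([ 0.57862707, -0.21690685,  1.56888255]), np.float64(0.40313425468904246)) (array([ 0.57594982, -0.21824861,  1.52925431]), np.float64(0.637282677689533))
```

View pics/g10.png

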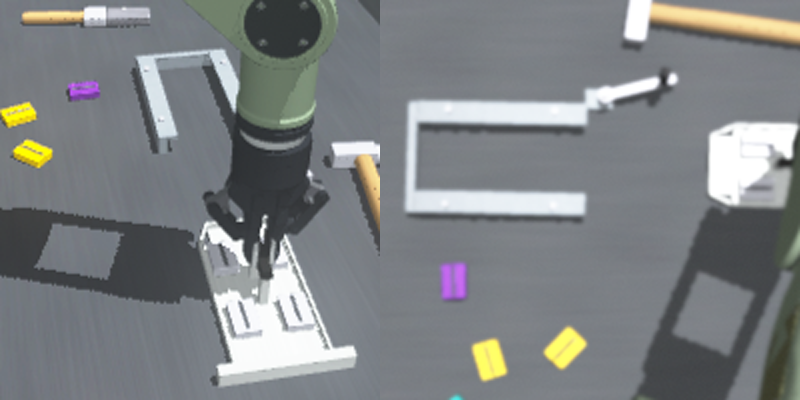

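The picture shows the tray turned, nose toward the dock, with all four coupons inside and the latch open, clear of the mouth. Sliding in, in stages.

servo_tool:
  steps:
    - [0.006, 0.0005, 0.01, 0, 0.002]
    - [0.006, 0.0005, 0.015, 0, 0.002]
    - [0.006, 0.0005, 0.02, 0, 0]
    - [0.006, 0.001, 0.025, 0, 0]
    - [0.006, 0.001, 0.025, 0, 0]
    - [0.006, 0.001, 0.025, 0, 0]
    - [0.006, 0.001, 0.025, 0, 0]
    - [0.006, 0.001, 0.02, 0, 0]
    - [0.006, 0, 0.01, 0, 0]
    - [0.006, 0, 0, 0, 0]

```text
t: 51.6
tool_pos: [0.58, -0.0407, 0.0204]
ee_rot: [-3.141, 0.057, 0.0]
contact_force: [0.1, 0.3, -9.2]
width: 0.117
```

servo_tool:
  steps:
    - [0.006, 0.0005, 0.01, 0, 0]
    - [0.006, 0.0005, 0.015, 0, 0]
    - [0.006, 0.0005, 0.015, 0, 0]
    - [0.006, 0.0005, 0.015, 0, 0]
    - [0.006, 0.0005, 0.015, 0, 0]
    - [0.006, 0.0005, 0.01, 0, 0]
    - [0.006, 0, 0, 0, 0]
    - [0.006, 0, 0, 0, 0]
    - [0.006, 0, 0, 0, 0]
    - [0.006, 0, 0, 0, 0]

```text
t: 52.6
tool_pos: [0.5832, 0.0368, 0.0202]
ee_rot: [3.141, -0.062, -0.0]
contact_force: [-0.2, -0.6, -8.1]
width: 0.117
```

```bash
python3 - <<'E'
from h import *
st(); t=shot("top"); print(robot.read_state()["moment"]); X=robot.read_state()["tool_pos"]
g=cv2.GaussianBlur(t["pixels"].min(2).astype(np.float32),(0,0),.7)
cv2.imwrite("pics/g11.png",cv2.resize(t["pixels"][130:230,180:380],None,fx=4,fy=4,interpolation=cv2.INTER_CUBIC))
E
```

```text
tcp [0.5832 0.0368 0.0202] w 0.117 phi -2.3 q6 0.08 F [-0.2 -0.6 -8.1] t 52.6
[0.07477793 0.01724214 0.00309042]
```

No contact so far with the nose about 95 mm in. I'll continue, set it down on the bench, then push home by feel.

servo_tool:
  steps:
    - [0.006, 0.0005, 0.012, 0, 0]
    - [0.006, 0.0005, 0.015, 0, 0]
    - [0.006, 0.0005, 0.015, 0, 0]
    - [0.006, 0.0005, 0.015, 0, 0]
    - [0.006, 0.0005, 0.015, 0, 0]
    - [0.006, 0.0005, 0.015, 0, 0]
    - [0.006, 0.0005, 0.01, 0, 0]
    - [0.006, 0, 0, 0, 0]
    - [0.006, 0, 0, -0.001, 0]
    - [0.006, 0, 0, -0.001, 0]

```text
t: 53.65
tool_pos: [0.5868, 0.1345, 0.0193]
ee_rot: [-3.14, 0.062, -0.0]
contact_force: [-4.9, 2.4, 5.1]
width: 0.122
```

servo_tool:
  steps:
    - [0.006, 0, 0.001, 0, 0]
    - [0.006, 0, 0.001, 0, 0]
    - [0.006, 0, 0.001, 0, 0]
    - [0.006, 0, 0.001, 0, 0]
    - [0.006, 0, 0.001, 0, 0]
    - [0.006, 0, 0.001, 0, 0]
    - [0.006, 0, 0.001, 0, 0]
    - [0.006, 0, 0.001, 0, 0]
    - [0.006, 0, 0.001, 0, 0]
    - [0.006, 0, 0.001, 0, 0]

```text
t: 54.65
tool_pos: [0.5877, 0.1419, 0.0193]
ee_rot: [3.138, -0.062, 0.003]
contact_force: [-2.4, -6.4, 3.0]
width: 0.117
```

```bash
python3 - <<'E'
from h import *
st(); t=shot("top"); s=shot("side")
for q in(t,s):
  for n,z in(("dock",0),("tray_tail",.009),("tray_grip",.05),("latch_knob",.055)):
    for r in robot.tip_of(q,n)[:1]: print(n,round(r["score"],2),np.round(r["position"]),np.round(at(q,r["position"],z),3))
E
```

```text
tcp [0.5877 0.1419 0.0193] w 0.117 phi -2.2 q6 0.26 F [-2.4 -6.4  3. ] t 54.6
tray_tail 0.81 [284. 178.] [0.589 0.043 0.009]
latch_knob 0.5 [323. 139.] [ 0.679 -0.057  0.055]
tray_tail 0.91 [293. 223.] [0.58  0.038 0.009]
tray_grip 0.62 [287. 191.] [0.586 0.138 0.05 ]
latch_knob 0.74 [342. 226.] [ 0.683 -0.057  0.055]
```

servo_tool:
  steps:
    - [0.006, 0, 0.001, 0, 0]
    - [0.006, 0, 0.001, 0, 0]
    - [0.006, 0, 0.001, 0, 0]
    - [0.006, 0, 0.001, 0, 0]
    - [0.006, 0, 0, 0, 0]
    - [0.006, 0, 0, 0, 0]
    - [0.006, 0, 0, 0, 0]
    - [0.006, 0, 0, 0, 0]
    - [0.006, 0, 0, 0, 0]
    - [0.006, 0, 0, 0, 0]

```text
t: 56.15
tool_pos: [0.5878, 0.1462, 0.0193]
ee_rot: [3.139, -0.061, 0.004]
contact_force: [-1.5, -5.8, 1.6]
width: 0.12
```

```bash
python3 - <<'E'
from h import *
st()
E
```

```text
tcp [0.5878 0.1462 0.0193] w 0.12 phi -2.2 q6 0.27 F [-1.5 -5.8  1.6] t 56.1
```

servo_tool:
  steps:
    - [0.006, 0, 0.001, 0, 0]
    - [0.006, 0, 0.001, 0, 0]
    - [0.006, 0, 0.001, 0, 0]
    - [0.006, 0, 0.001, 0, 0]
    - [0.006, 0, 0, 0, 0]
    - [0.006, 0, 0, 0, 0]
    - [0.006, 0, 0, 0, 0]
    - [0.006, 0, 0, 0, 0]
    - [0.006, 0, 0, 0, 0]
    - [0.006, 0, 0, 0, 0]

```text
t: 57.15
tool_pos: [0.5879, 0.1502, 0.0193]
ee_rot: [3.139, -0.061, 0.004]
contact_force: [-1.2, -5.9, 2.1]
width: 0.117
```

servo_tool:
  steps:
    - [0.006, 0, 0.001, 0, 0]
    - [0.006, 0, 0.001, 0, 0]
    - [0.006, 0, 0.001, 0, 0]
    - [0.006, 0, 0, 0, 0]
    - [0.006, 0, 0, 0, 0]
    - [0.006, 0, 0, 0, 0]
    - [0.006, 0, 0, 0, 0]
    - [0.006, 0, 0, 0, 0]
    - [0.006, 0, 0, 0, 0]
    - [0.006, 0, 0, 0, 0]

```text
t: 58.15
tool_pos: [0.5879, 0.1514, 0.0193]
ee_rot: [3.136, -0.06, 0.004]
contact_force: [-1.0, -11.0, 3.3]
width: 0.122
```

```bash
python3 - <<'E'
from h import *
st(); print(robot.read_state()["moment"])
E
```

```text
tcp [0.5879 0.1514 0.0193] w 0.122 phi -2.2 q6 0.28 F [ -1.  -11.    3.3] t 58.1
[-1.76831419  0.12740816 -0.05880216]
```

It stalled at y=0.1514 with the force rising, so the bar is at the rail ends. A firmer push will square it.

servo_tool:
  steps:
    - [0.006, 0, 0.001, 0, 0]
    - [0.006, 0, 0.001, 0, 0]
    - [0.006, 0, 0.001, 0, 0]
    - [0.006, 0, 0.001, 0, 0]
    - [0.006, 0, 0, 0, 0]
    - [0.006, 0, 0, 0, 0]
    - [0.006, 0, 0, 0, 0]
    - [0.006, 0, 0, 0, 0]
    - [0.006, 0, 0, 0, 0]
    - [0.006, 0, 0, 0, 0]

```text
t: 59.15
tool_pos: [0.5877, 0.1514, 0.0193]
ee_rot: [3.13, -0.057, 0.002]
contact_force: [-0.8, -23.9, 5.1]
width: 0.119
```

```bash
python3 - <<'E'
from h import *
st(); print(robot.read_state()["moment"])
t=shot("top"); s=shot("side")
for q in(t,s):
  for n,z in(("tray_tail",.009),("tray_grip",.05),("dock",0)):
    for r in robot.tip_of(q,n)[:1]: print(n,round(r["score"],2),np.round(r["position"]),np.round(at(q,r["position"],z),3))
E
```

```text
tcp [0.5877 0.1514 0.0193] w 0.119 phi -2.1 q6 0.29 F [ -0.8 -23.9   5.1] t 59.1
[-3.72128253  0.02543489 -0.10493719]
tray_tail 0.87 [284. 180.] [0.586 0.042 0.009]
tray_grip 0.68 [241. 177.] [0.589 0.148 0.05 ]
tray_tail 0.86 [293. 220.] [0.583 0.051 0.009]
tray_grip 0.61 [287. 188.] [0.59  0.154 0.05 ]
dock 0.65 [234. 388.] [ 0.362 -0.399  0.   ]
```

servo_tool:
  steps:
    - [0.006, 0, -0.003, 0, 0]
    - [0.006, 0, -0.002, 0, 0]
    - [0.006, 0, 0, 0, 0]
    - [0.03, 0, 0, 0, 0]
    - [0.03, 0, 0, 0, 0]
    - [0.03, 0, 0, 0, 0]
    - [0.03, 0, 0, 0.02, 0]
    - [0.03, 0, 0, 0.04, 0]
    - [0.036, 0, 0, 0.05, 0]
    - [0.036, 0, 0, 0, 0]

```text
t: 60.55
tool_pos: [0.5917, 0.156, 0.1358]
ee_rot: [-3.137, 0.06, -0.024]
contact_force: [0.7, 1.1, 0.7]
width: 0.421
```

servo_tool:
  steps:
    - [0.036, 0.02, -0.04, 0, 0.1]
    - [0.036, 0.02, -0.04, 0, 0.1]
    - [0.036, 0.02, -0.04, 0, 0.08]
    - [0.036, 0.02, -0.04, 0, 0]
    - [0.036, 0.014, -0.04, 0, 0]
    - [0.036, 0, 0, 0, 0]
    - [0.036, 0, 0, 0, 0]
    - [0.036, 0, 0, 0, 0]
    - [0.036, 0, 0, 0, 0]
    - [0.036, 0, 0, 0, 0]

```text
t: 61.55
tool_pos: [0.6806, -0.0443, 0.1284]
ee_rot: [-3.118, -0.38, -0.0]
contact_force: [-0.6, -1.2, 0.5]
width: 0.422
```

```bash
python3 - <<'E'
from h import *
st(); t=shot("top"); s=shot("side")
for q in(t,s):
  for n,z in(("tray_tail",.009),("tray_grip",.05),("dock",0),("latch_hinge",.02),("latch_knob",.055)):
    for r in robot.tip_of(q,n)[:2]: print(n,round(r["score"],2),np.round(r["position"]),np.round(at(q,r["position"],z),3))
E
```

```text
tcp [ 0.6806 -0.0443  0.1284] w 0.422 phi 13.9 q6 -0.32 F [-0.6 -1.2  0.5] t 61.5
tray_tail 0.75 [286. 181.] [0.582 0.037 0.009]
latch_hinge 0.37 [292. 146.] [0.67 0.02 0.02]
latch_knob 0.61 [324. 141.] [ 0.674 -0.059  0.055]
tray_tail 0.96 [292. 222.] [0.58  0.044 0.009]
tray_grip 0.97 [289. 189.] [0.595 0.146 0.05 ]
tray_grip 0.39 [381. 258.] [ 0.731 -0.184  0.05 ]
latch_hinge 0.73 [324. 223.] [0.658 0.007 0.02 ]
latch_knob 0.82 [340. 226.] [ 0.678 -0.057  0.055]
```

servo_tool:
  steps:
    - [0.036, 0, -0.012, 0, 0]
    - [0.036, 0, 0, -0.02, 0]
    - [0.036, 0, 0, -0.02, 0]
    - [0.036, 0, 0, -0.02, 0]
    - [0.036, 0, 0, -0.02, 0]
    - [0.036, 0, 0, -0.02, 0]
    - [0.036, 0, 0, -0.01, 0]
    - [0.036, 0, 0, 0, 0]
    - [0.02, 0, 0, 0, 0]
    - [0.02, 0, 0, 0, 0]

```text
t: 63.15
tool_pos: [0.6817, -0.0579, 0.0196]
ee_rot: [3.118, 0.378, 0.004]
contact_force: [-0.5, -0.5, 0.4]
width: 0.235
```

```bash
python3 - <<'E'
from h import *
st()
E
```

```text
tcp [ 0.6817 -0.0579  0.0196] w 0.235 phi 13.8 q6 -0.34 F [-0.5 -0.5  0.4] t 63.1
```

servo_tool:
  steps:
    - [0.02, -0.009, -0.001, 0, -0.1225]
    - [0.02, -0.009, 0, 0, -0.1225]
    - [0.02, -0.009, 0.001, 0, -0.1225]
    - [0.02, -0.009, 0.002, 0, -0.1225]
    - [0.02, -0.009, 0.003, 0, -0.1225]
    - [0.02, -0.0085, 0.004, 0, -0.1225]
    - [0.02, -0.0075, 0.005, 0, -0.1225]
    - [0.02, -0.007, 0.006, 0, -0.1225]
    - [0.02, -0.0065, 0.0065, 0, -0.1225]
    - [0.02, -0.0055, 0.0075, 0, -0.1225]

```text
t: 64.15
tool_pos: [0.6021, -0.024, 0.0198]
ee_rot: [-2.764, 1.49, -0.007]
contact_force: [3.0, -0.9, 0.0]
width: 0.232
```

servo_tool:
  steps:
    - [0.02, -0.0045, 0.008, 0, -0.1225]
    - [0.02, -0.0035, 0.0085, 0, -0.1225]
    - [0.02, -0.0025, 0.009, 0, -0.1225]
    - [0.02, -0.001, 0.009, 0, -0.1225]
    - [0.02, 0, 0.009, 0, -0.1225]
    - [0.02, 0, 0, 0, 0]
    - [0.02, 0, 0, 0, 0]
    - [0.02, 0, 0, 0, 0]
    - [0.02, 0, 0, 0, 0]
    - [0.02, 0, 0, 0, 0]

```text
t: 65.15
tool_pos: [0.5893, 0.0196, 0.0182]
ee_rot: [2.193, -2.249, 0.0]
contact_force: [0.0, -0.2, -0.2]
width: 0.233
```

```bash
python3 - <<'E'
from h import *
st()
E
```

```text
tcp [0.5893 0.0196 0.0182] w 0.233 phi 88.5 q6 1.61 F [ 0.  -0.2 -0.2] t 65.2
```

servo_tool:
  steps:
    - [0.02, 0, 0.001, 0, 0]
    - [0.02, 0, 0.001, 0, 0]
    - [0.02, 0, 0.001, 0, 0]
    - [0.02, 0, 0.001, 0, 0]
    - [0.02, 0, 0.001, 0, 0]
    - [0.02, 0, 0.001, 0, 0]
    - [0.02, 0, 0, 0, 0]
    - [0.02, 0, 0, 0, 0]
    - [0.02, 0, 0, 0, 0]
    - [0.02, 0, 0, 0, 0]

```text
t: 66.15
tool_pos: [0.589, 0.0242, 0.0182]
ee_rot: [2.192, -2.247, 0.002]
contact_force: [-1.1, -6.6, 0.4]
width: 0.234
```

servo_tool:
  steps:
    - [0.02, 0, 0.001, 0, 0]
    - [0.02, 0, 0.001, 0, 0]
    - [0.02, 0, 0.001, 0, 0]
    - [0.02, 0, 0, 0, 0]
    - [0.02, 0, 0, 0, 0]
    - [0.02, 0, 0, 0, 0]
    - [0.02, 0, 0, 0, 0]
    - [0.02, 0, 0, 0, 0]
    - [0.02, 0, 0, 0, 0]
    - [0.02, 0, 0, 0, 0]

```text
t: 67.15
tool_pos: [0.589, 0.0244, 0.0181]
ee_rot: [2.192, -2.243, 0.007]
contact_force: [-1.8, -17.0, -0.6]
width: 0.23
```

```bash
python3 - <<'E'
from h import *
st()
E
```

```text
tcp [0.589  0.0244 0.0181] w 0.23 phi 88.7 q6 1.63 F [ -1.8 -17.   -0.6] t 67.2
```

Hard stop reached, so the latch is shut. Release, lift, clear away, final look.

servo_tool:
  steps:
    - [0.02, 0, -0.004, 0, 0]
    - [0.034, 0, 0, 0, 0]
    - [0.034, 0, 0, 0, 0]
    - [0.034, 0, 0, 0, 0]
    - [0.034, 0, 0, 0.03, 0]
    - [0.034, 0, 0, 0.04, 0]
    - [0.034, 0, 0, 0.05, 0]
    - [0.034, 0, -0.03, 0.04, 0]
    - [0.034, -0.03, -0.04, 0.0, 0]
    - [0.034, -0.03, -0.04, 0, 0]

```text
t: 68.15
tool_pos: [0.5299, -0.0855, 0.1799]
ee_rot: [-2.194, 2.245, -0.005]
contact_force: [-0.0, -0.5, -1.1]
width: 0.396
```

servo_tool:
  steps:
    - [0.034, -0.02, -0.045, 0, 0]
    - [0.034, -0.02, -0.045, 0, 0]
    - [0.034, -0.02, -0.045, 0, 0]
    - [0.034, -0.02, -0.045, 0, 0]
    - [0.034, -0.02, -0.045, 0, 0]
    - [0.034, 0, -0.045, 0, 0]
    - [0.034, 0, 0, 0, 0]
    - [0.034, 0, 0, 0, 0]
    - [0.034, 0, 0, 0, 0]
    - [0.034, 0, 0, 0, 0]

```text
t: 69.15
tool_pos: [0.4297, -0.3536, 0.1783]
ee_rot: [-2.195, 2.247, 0.001]
contact_force: [-0.5, 0.5, -0.9]
width: 0.399
```

```bash
python3 - <<'E'
from h import *
st(); t=shot("top"); s=shot("side")
for q in(t,s):
  for n,z in(("tray_tail",.009),("tray_grip",.05),("dock",0),("latch_hinge",.02),("latch_knob",.055)):
    for r in robot.tip_of(q,n)[:1]: print(n,round(r["score"],2),np.round(r["position"]),np.round(at(q,r["position"],z),3))
a=cv2.resize(t["pixels"][130:225,180:310],None,fx=4,fy=4,interpolation=cv2.INTER_CUBIC)
b=cv2.resize(s["pixels"][160:250,240:340],None,fx=4,fy=4,interpolation=cv2.INTER_CUBIC)
o=np.zeros((600,800,3),np.uint8); o[:285,:390]=cv2.resize(a,(390,285)); o[:360,395:795]=b
o[300:600,:390]=cv2.resize(t["pixels"],(390,300))
cv2.imwrite("pics/fin.png",o)
E
```

```text
tcp [ 0.4297 -0.3536  0.1783] w 0.399 phi 88.6 q6 0.88 F [-0.5  0.5 -0.9] t 69.2
tray_tail 0.71 [281. 182.] [0.581 0.049 0.009]
tray_grip 0.87 [241. 178.] [0.588 0.147 0.05 ]
dock 0.98 [284. 179.] [0.589 0.044 0.   ]
latch_hinge 0.64 [292. 147.] [0.668 0.02  0.02 ]
latch_knob 0.74 [293. 176.] [0.59  0.018 0.055]
tray_tail 0.77 [292. 222.] [0.579 0.045 0.009]
tray_grip 0.65 [288. 190.] [0.59  0.144 0.05 ]
dock 0.95 [299. 225.] [0.597 0.035 0.   ]
latch_hinge 0.52 [324. 220.] [0.663 0.021 0.02 ]
latch_knob 0.76 [300. 210.] [0.596 0.029 0.055]
```

View pics/fin.png

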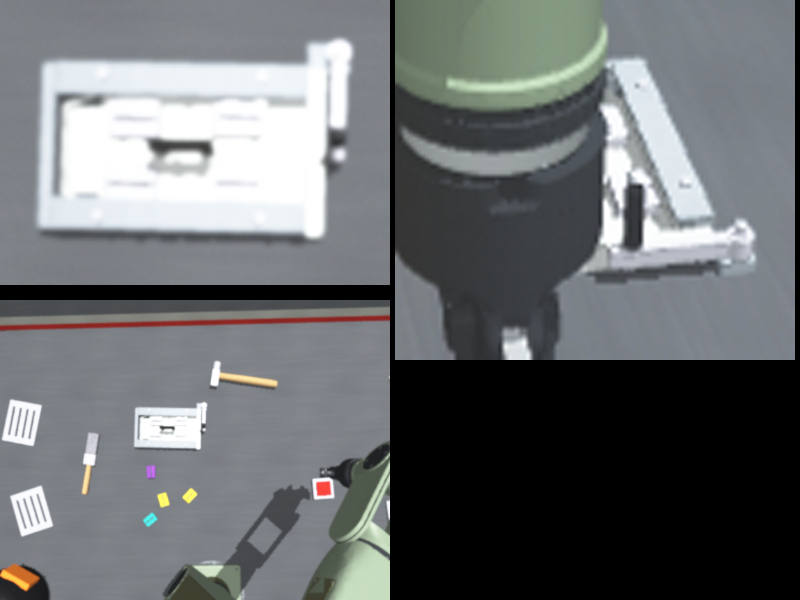

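```bash
python3 -c "
from cell import robot
print(robot.finish_job())"
```

```text
the job is handed in; nothing more can be done
None
```

The job is handed in. The tray is home in the dock with all four coupons in it, and the latch is shut behind it. It took about 69 s of the 210 s allowed.

**What I did:**
- I laid the four silver coupons in the tray while it was on the bench: two either side ahead of the handle and two behind.
- I swung the latch open to about 1.8 rad and turned the tray end for end by its handle.
- I slid it in nose first until it stopped at the rail ends, then pressed to 24 N with no further movement.
- I then swung the latch shut until it hit a hard stop.

**Last checks:**
- The final top view shows the tail bar against both rail ends and the latch arm across behind it. It also shows four separate coupons lying flat.
- The coloured look-alikes, hand tools and magnet are where they were.
- The two cameras disagreed by about 1 cm on the knob's final position, (0.590, 0.018) against (0.596, 0.029). I therefore trusted the stop by touch for the latch being shut.

**What went wrong or was left unchecked:**
- The true fingertips sat about 22 mm higher than the reported TCP. My first grasps closed above the coupon and touched nothing until I found the right height by feel.
- In the last side picture the arm hid part of the dock, so that view confirms only the latch end.

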